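# Refill the sprung carton dispenser at reception

## Task

The spring-fed dispenser of test-kit cartons on the reception desk is running low: draw its pusher back by the grip until the catch holds it, then take the two cartons from the basket and lower them, without dropping them, into the track behind the one that is left, standing squarely on the sloping floor like that one. Then press the catch's thumb pad so that the pusher closes and holds all three in a tight row against the front stop, and leave the other things on the desk undisturbed.

Things in the scene. Friction and masses are not known exactly. Their poses are not given: they have to be found in the camera images.
- track: Feed track on a grey sheet-metal stand, sloping at 30 degrees, low front end toward the robot. Origin: mid-width on the floor at the front stop's inner face. x: up the slope to the back; y: across; z: square to the floor (top leans toward the robot). Channel 64 mm wide, clear walls 32 mm high, front stop 96 mm high, floor 218 mm long. Cartons stand along its z, 24 mm thickness along x.
- pusher (a joint): Sprung pusher (follower): distance in m from front stop to its face along the track's x; 0.025 at the start, resting on the one carton. A spring drives it forward with 4 to 6 N, damped; back stop at 0.108. Drawn to 0.104 or more and let go, the catch holds it at about 0.100. Drawn slowly, the pull stays under 15 N. Its face is a grey plate 54 mm wide, 88 mm high.
- pusher_grip (a point): Centre of the black grip on top of the pusher: an upright block 16 mm (track x) x 30 mm (track y) x 36 mm (track z). Take it by its 30 mm width, tool square to the track floor. It lies 25 mm behind the pusher's front face and 98 mm above the track floor, and moves with the pusher.
- catch (a joint): Rocker catch at the back of the track: 0 at rest (holding), grows as its thumb pad is pressed down, to the stop at 0.30 rad. It springs back. Above about 0.2 rad it lets the pusher go.
- catch_pad (a point): Middle of the top of the catch's black thumb pad, at the back end of the track: 28 mm (track x) x 36 mm (track y), facing along the track's z, at x = 198 mm and 42 mm above the track floor in the track's frame. Press it toward the track floor, 6 to 8 mm, with 3 to 8 N; at 8 mm it meets a solid stop.
- carton_old_center (a point): The carton already in the track, leaning with it against the front stop. White test-kit carton, a rigid box 24 mm thick (its own x) x 56 mm wide (its own y) x 120 mm tall (its own z), about 90 g; this point is its centre, 60 mm above its bottom.
- carton_a_center (a point): One of the two cartons standing upright in the basket, its wide faces roughly toward and away from the robot. White test-kit carton, a rigid box 24 mm thick (its own x) x 56 mm wide (its own y) x 120 mm tall (its own z), about 90 g; this point is its centre, 60 mm above its bottom. Either way round is right.
- carton_b_center (a point): The other carton standing upright in the basket, the same as the first, about 70 mm in front of or behind it. White test-kit carton, a rigid box 24 mm thick (its own x) x 56 mm wide (its own y) x 120 mm tall (its own z), about 90 g; this point is its centre, 60 mm above its bottom. Either way round is right.
- basket: Low open basket of grey plastic, slotted sides, fixed on the desk: 170 mm (x) x 150 mm (y), 46 mm high, inner floor 5 mm above the desk, origin under its centre. Holds the two cartons.
- sanitiser: Bystander: clear pump bottle, 60 mm across, 150 mm high, origin under its centre.
- stapler: Bystander: black stapler, 128 x 34 x 47 mm, long along its x, origin under its centre.
- pen_cup: Bystander: black pen cup with pens, 76 mm across, 146 mm high over the pens, origin under its centre.
- tape_roll: Bystander: roll of paper tape lying flat, 90 mm across, 19 mm high, origin under its centre.
- glove_box: Bystander: large white glove carton, 235 (its x) x 120 x 80 mm, origin under its centre.
- mouse: Bystander: black computer mouse on a grey mat, 108 x 60 x 33 mm, origin under its centre.
Things that resemble listed ones, but are neither listed nor needed, are in the scene too. What is shaped like the part that bears carton_a_center but green is not meant.

How it is judged:
On the way, in this order (a step that is already met when the one before it is completed fails the run):
1. the pusher is drawn back and let go, held by its catch (value of joint pusher above 0.095 m and contact force between the fingers and pusher below 0.05 N), for 0.2 s.
2. both cartons stand in the track behind the first, released, the pusher still held back (value of joint pusher above 0.095 m and x of carton_a_center in the frame of track between 0.006 and 0.09 m and y of carton_a_center in the frame of track between -0.008 and 0.008 m and z of carton_a_center in the frame of track between 0.05 and 0.067 m and angle between the z axis of each of carton_a_center, carton_b_center, carton_old_center and the z axis of track, either way round below 0.3 rad and x of carton_b_center in the frame of track between 0.006 and 0.09 m and y of carton_b_center in the frame of track between -0.008 and 0.008 m and z of carton_b_center in the frame of track between 0.05 and 0.067 m and x of carton_old_center in the frame of track between 0.006 and 0.09 m and y of carton_old_center in the frame of track between -0.008 and 0.008 m and z of carton_old_center in the frame of track between 0.05 and 0.067 m and contact force between the fingers and carton_a below 0.05 N and contact force between the fingers and carton_b below 0.05 N), for 0.2 s.
At the end, for the whole second after the job is handed in: All three cartons stand still on the track floor (centre 54 to 66 mm above it, within 8 mm of its middle, square to it within 0.10 rad), the old one at the front stop; the pusher is closed on them at 68 to 77 mm; the catch is back at rest (below 0.1 rad) (value of joint pusher between 0.068 and 0.077 m and value of joint catch below 0.1 rad and x of carton_a_center in the frame of track between 0.006 and 0.068 m and y of carton_a_center in the frame of track between -0.008 and 0.008 m and z of carton_a_center in the frame of track between 0.054 and 0.066 m and angle between the z axis of each of carton_a_center, carton_b_center, carton_old_center and the z axis of track, either way round below 0.1 rad and linear speed of each of carton_a, carton_b, carton_old below 0.02 m/s and x of carton_b_center in the frame of track between 0.006 and 0.068 m and y of carton_b_center in the frame of track between -0.008 and 0.008 m and z of carton_b_center in the frame of track between 0.054 and 0.066 m and x of carton_old_center in the frame of track between 0.006 and 0.068 m and y of carton_old_center in the frame of track between -0.008 and 0.008 m and z of carton_old_center in the frame of track between 0.054 and 0.066 m and x of carton_old_center in the frame of track below 0.018 m); the robot touches nothing.
It fails at once if a carton is dropped (faster than 0.75 m/s while not held) ((contact force between the fingers and carton_a below 0.01 N and linear speed of carton_a above 0.75 m/s) or (contact force between the fingers and carton_b below 0.01 N and linear speed of carton_b above 0.75 m/s)).
It fails at once if a bystander is moved more than 30 mm (distance of any of sanitiser, stapler, pen_cup, tape_roll, glove_box, mouse from where it was at the start of the episode above 0.03 m).
It also fails if it takes over 72 s, if anything falls off the work surface, if the arm or the gripper's body presses on something with over 40 N, if the wrist force passes 120 N, or if a joint passes its speed limit or range.

## Robot

A 6-joint arm with a two-finger parallel gripper is mounted at the origin on the work surface. World frame = base frame: x ahead of the robot, y to its left, z up, the work surface at z = 0. Lengths are in m, angles in rad, forces in N, time in s.
With the tool pointing down it reaches from about 0.3 to 1 m from the base axis. Payload 5.1 kg.
Tool frame: the origin (TCP) lies midway between the tips of the shut fingers; the grasp point (between the pads) lies 19 mm behind it (robot.grip_point_offset is the z of the grasp point in the tool frame, in m); z points along the fingers, y is the direction in which the jaws open and shut (so a half turn about z gives the same grasp; the last joint's range is limited). The gripper opens to 95 mm and grips with 3 to 60 N. Pads are 20 mm wide; open, the fingers measure 119 mm over their backs; the gripper's body (75 mm by 180 mm) begins 59 mm behind the grasp point.
Start: joints at [-1.203, 0.124, 1.65, -0, 1.367, -0.083], TCP at [0.283, -0.585, 0.215] pointing down, gripper open.
Joint ranges: [-2.61, 2.61], [-1.02, 2.33], [0.03, 2.71], [-1.35, 4.49], [0.32, 2.68], [-2.91, 2.91]. Speed limits (rad/s): [2.57, 2.57, 3.14, 3.14, 3.14, 3.14].

## Interface

Orientations are given as a unit quaternion [w, x, y, z].
In Python, from station import robot gives the robot as it stands.
- The arm moves only by the shell command python3 -m inch 'ROWS' [FORCE]. ROWS is JSON, a list of rows, each an object of numbers: "tx", "ty", "tz": the shift along the tool's x, y, z in mm; "ax", "ay", "az": the turn, a rotation vector about the tool's x, y, z in rad; "jaw": the finger opening in mm, from 0 to 95.1. A call has 1 to 12 rows; each row is the pose to reach, as a shift and turn from the pose commanded when the call began, along the tool's axes at that moment; what a row does not reach only later rows make up. A row lasts 1/10 s, in which the tool goes at most 50 mm and 8.59 degrees, less where a joint would pass 70% of its speed; a pose out of reach is approached as far as the arm can. A call with a gripper value outside its range is refused whole. The fingers move at their own pace and stop on an object; FORCE is the grip in N (left out, the last holds). Time passes only in rows, so rows that repeat a pose let the fingers close. It gives the time, the measured TCP pose, the force and the opening at its end, in the units of the state.
- robot.get_obs(): the state, without advancing time (a new reading comes with each control period).
- robot.grab_frame(name): name is "scene" or "top" or "wrist"; returns (picture, depth): 384x512x3 uint8, red, green, blue; 384x512 float32, m along the optical axis (not along the pixel's ray), 0 where there is no reading.
- robot.camera_info(name): a dict with "mtx" (3x3 intrinsics, pixels), "rvec" (rotation vector, rad) and "tvec" (3), from world to camera coordinates, as OpenCV has them. Camera axes: x right, y down, z forward; pixel columns grow to the right and rows downward; lengths in m; the calibration is good to about 2 mm. A picture is of the moment at which its call begins: read the wrist's pose just before it. camera_info takes no time and is no camera call; for the wrist camera it gives the pose at the moment of the call.
- robot.close_job(): hands the job in, once; it reports no verdict.
The state is a dict: "clock": time; "joint_pos": joint angles; "qd": joint speeds; "joint_efforts": joint torques, N m; "tcp_pos": TCP position; "tool_rot": TCP orientation; "wrist_force": force on the tool from outside, world axes, zero at the start; "wrist_torque": the same for the moment, N m; "grip_width": opening from 0.0 (shut) to 1.0 (fully open).
Only numpy, scipy, OpenCV 4.12 (cv2) and the standard library are available. Lean on these libraries where they do the work, as an engineer would, in place of code of your own. Each camera call takes 0.05 s, during which the arm holds its last target.

## Working session

There is one attempt and no reset: what is moved stays moved. The work goes in short steps, Python scripts to look and compute and a shell command to move; the robot and the scene stay as the last step left them, time stands still between calls to the robot, and variables do not carry over. Pictures are saved under pics/ and viewed, and the job is handed in when it is done.

```bash
mkdir -p pics; ls
python3 - <<'E'
from station import robot
import cv2
o=robot.get_obs()
for k in o: print(k,o[k])
print(robot.grip_point_offset)
for n in ("scene","top","wrist"):
    im,d=robot.grab_frame(n)
    cv2.imwrite(f"pics/{n}0.png",im[:,:,::-1])
    import numpy as np
    np.savez(f"pics/{n}0.npz",im=im,d=d,**{k:np.array(v) for k,v in robot.camera_info(n).items() if k in("mtx","rvec","tvec")})
    print(n,robot.camera_info(n))
E
```

```text
pics
clock 0.0
joint_pos [-1.20262934e+00  1.24470490e-01  1.65164648e+00 -8.27010580e-06
  1.36751005e+00 -8.26176091e-02]
qd [-8.96205132e-04 -9.25744057e-07 -8.04775082e-04 -1.15661694e-04
 -9.43101327e-04  1.15579375e-03]
joint_efforts [-1.16834879e-03 -4.17604816e+01 -3.59939003e+01  7.72815524e-02
  4.92730632e-02 -1.81969822e-04]
tcp_pos [ 0.28291851 -0.58449206  0.21342573]
tool_rot [-1.00625766e-03  9.74705816e-01  2.23489459e-01 -1.48743035e-04]
wrist_force [-0.72106988  0.39280535  0.91477969]
wrist_torque [-0.05241548  0.04418793  0.01918974]
grip_width 1.0012461110598843
-0.0188
scene {'mtx': array([[418.33146314,   0.        , 249.93598473],
       [  0.        , 418.33146314, 199.60593451],
       [  0.        ,   0.        ,   1.        ]]), 'rvec': array([ 1.02946089,  2.48085697, -0.99698496]), 'tvec': array([ 0.39142722, -0.1834407 ,  1.71482241])}
top {'mtx': array([[420.57061103,   0.        , 252.17587099],
       [  0.        , 420.57061103, 190.84872623],
       [  0.        ,   0.        ,   1.        ]]), 'rvec': array([ 2.17247969, -2.20448836,  0.0783195 ]), 'tvec': array([0.00716577, 0.53554055, 1.36660798])}
wrist {'mtx': array([[336.50867722,   0.        , 260.14072803],
       [  0.        , 336.50867722, 191.96866784],
       [  0.        ,   0.        ,   1.        ]]), 'rvec': array([-2.43919155,  1.52948689,  0.2338516 ]), 'tvec': array([-0.64978848, -0.0328499 ,  0.39228341])}
```

View pics/scene0.png

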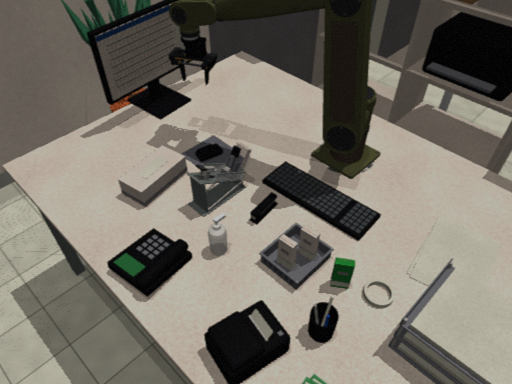

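View pics/top0.png

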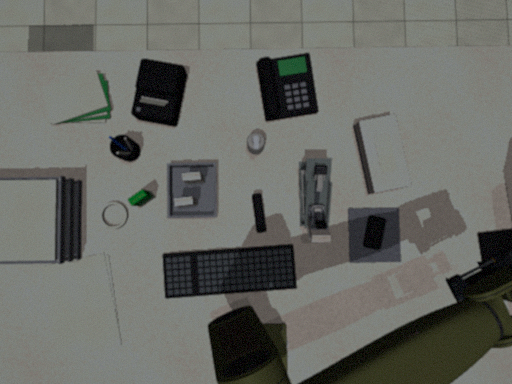

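View pics/wrist0.png

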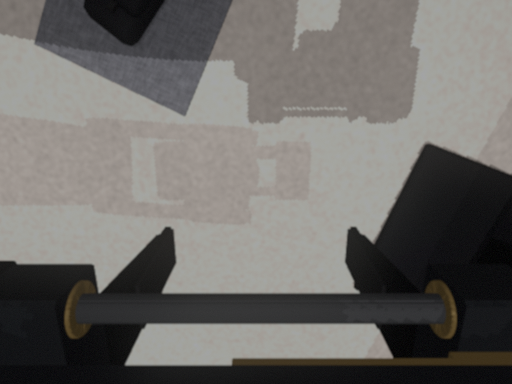

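```bash
cat > h.py <<'E'
import numpy as np,cv2
from station import robot
def load(f):
    z=np.load(f); return z['im'],z['d'],z['mtx'],cv2.Rodrigues(z['rvec'])[0],z['tvec']
def snap(n,f):
    info=robot.camera_info(n); im,d=robot.grab_frame(n)
    cv2.imwrite(f"pics/{f}.png",im[:,:,::-1])
    np.savez(f"pics/{f}.npz",im=im,d=d,**{k:np.array(info[k]) for k in("mtx","rvec","tvec")})
    return im,d,info['mtx'],cv2.Rodrigues(info['rvec'])[0],info['tvec']
def cloud(c):
    im,d,K,R,t=c
    v,u=np.mgrid[0:384,0:512]
    P=np.stack([(u-K[0,2])/K[0,0]*d,(v-K[1,2])/K[1,1]*d,d],-1)
    return (P-t)@R
def crop(f,x0,y0,x1,y1,s,out):
    im=cv2.imread(f"pics/{f}.png"); cv2.imwrite(f"pics/{out}.png",cv2.resize(im[y0:y1,x0:x1],None,fx=s,fy=s,interpolation=cv2.INTER_CUBIC))
def proj(c,X):
    im,d,K,R,t=c; p=(np.atleast_2d(X)@R.T+t)@K.T; return p[:,:2]/p[:,2:]
E
python3 - <<'E'
from h import *
crop("top0",280,140,350,260,5,"ct"); crop("scene0",170,130,260,220,6,"cs"); crop("top0",155,150,230,225,6,"cb")
for n,pts in (("top",[(317,195),(320,170),(319,165),(320,184),(318,212),(320,239),(305,195),(192,176),(184,202),(170,163),(216,215),(140,197)]),("scene",[(238,152),(288,243),(310,236)])):
    c=load(f"pics/{n}0.npz"); P=cloud(c)
    for u,v in pts: print(n,u,v,P[v,u].round(3))
E
```

```text
top 317 195 [ 0.515 -0.202  0.092]
top 320 170 [ 0.583 -0.199  0.179]
top 319 165 [ 0.597 -0.196  0.184]
top 320 184 [ 0.544 -0.202  0.156]
top 318 212 [ 0.461 -0.202  0.107]
top 320 239 [ 0.381 -0.198  0.154]
top 305 195 [ 0.515 -0.165  0.09 ]
top 192 176 [0.576 0.182 0.125]
top 184 202 [0.498 0.207 0.123]
top 170 163 [0.628 0.264 0.048]
top 216 215 [0.458 0.117 0.047]
top 140 197 [0.515 0.342 0.12 ]
scene 238 152 [ 0.424 -0.187  0.158]
scene 288 243 [0.582 0.193 0.123]
scene 310 236 [0.512 0.22  0.119]
```

View pics/ct.png

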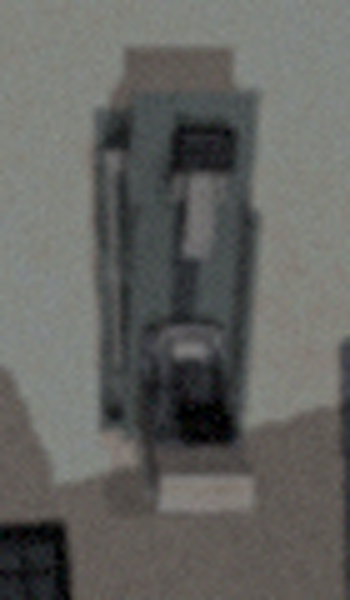

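View pics/cs.png

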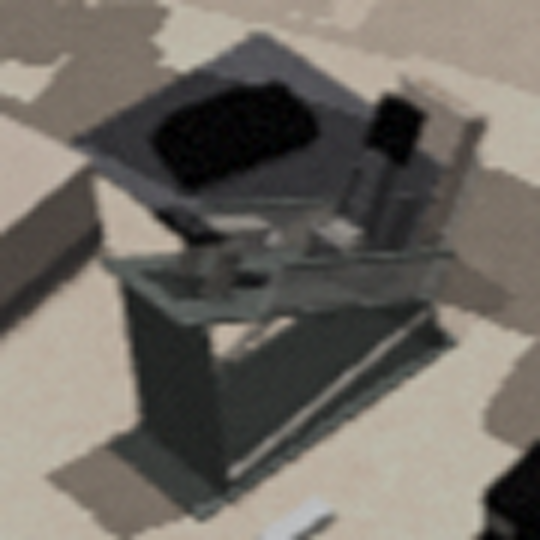

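View pics/cb.png

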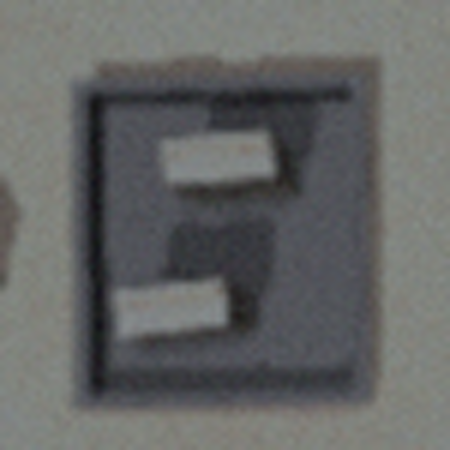

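The only dispenser is at top (317,195). The white candidates for cartons a and b are at top (192,176) and (184,202), both in the basket with tops at 0.124. The green carton at (140,197) is a decoy. I'll move above the dispenser with the tool square to its floor, for a close look.

```bash
cat >> h.py <<'E'
from scipy.spatial.transform import Rotation as Ro
def pose():
    o=robot.get_obs(); q=o["tool_rot"]; return np.array(o["tcp_pos"]),Ro.from_quat([q[1],q[2],q[3],q[0]]).as_matrix(),o
def goto(p,R):
    p0,R0,o=pose()
    print("t mm",(R0.T@(np.array(p)-p0)*1000).round(1),"a",Ro.from_matrix(R0.T@R).as_rotvec().round(4))
def trackR(yaw,slope=np.pi/6):
    return Ro.from_euler('z',yaw).as_matrix()@Ro.from_euler('y',-slope).as_matrix()  # cols: track x,y,z
def toolR(T): return T@np.diag([1,-1,-1.])
def yawtool(yaw): return Ro.from_euler('z',yaw).as_matrix()@np.diag([1,-1,-1.])
E
python3 - <<'E'
from h import *
goto([0.384,-0.2,0.31],toolR(trackR(0)))
goto([0.29,-0.5,0.31],toolR(trackR(0)))
E
```

```text
t mm [ 258.5 -302.3  -95.8] a [-0.1195  0.5148  0.44  ]
t mm [ 43.2 -73.3 -96.2] a [-0.1195  0.5148  0.44  ]
```

```bash
python3 -m inch '[{"tz":-50},{"tx":40,"ty":-50,"tz":-96,"ax":-0.12,"ay":0.515,"az":0.44},{"tx":80,"ty":-90,"tz":-96,"ax":-0.12,"ay":0.515,"az":0.44},{"tx":110,"ty":-130,"tz":-96,"ax":-0.12,"ay":0.515,"az":0.44},{"tx":150,"ty":-170,"tz":-96,"ax":-0.12,"ay":0.515,"az":0.44},{"tx":180,"ty":-200,"tz":-96,"ax":-0.12,"ay":0.515,"az":0.44},{"tx":210,"ty":-240,"tz":-96,"ax":-0.12,"ay":0.515,"az":0.44},{"tx":240,"ty":-270,"tz":-96,"ax":-0.12,"ay":0.515,"az":0.44},{"tx":258,"ty":-302,"tz":-96,"ax":-0.12,"ay":0.515,"az":0.44},{"tx":258,"ty":-302,"tz":-96,"ax":-0.12,"ay":0.515,"az":0.44},{"tx":258,"ty":-302,"tz":-96,"ax":-0.12,"ay":0.515,"az":0.44},{"tx":258,"ty":-302,"tz":-96,"ax":-0.12,"ay":0.515,"az":0.44}]'
python3 - <<'E'
from h import *
print(pose()[2]['joint_pos'].round(2)); goto([0.384,-0.2,0.31],toolR(trackR(0)))
snap("wrist","w1")
E
```

```text
[-1.2   0.12  1.65  0.    1.37 -0.08]
t mm [ 258.5 -302.3  -95.8] a [-0.1195  0.5148  0.44  ]$[0]: bad value
```

View pics/w1.png

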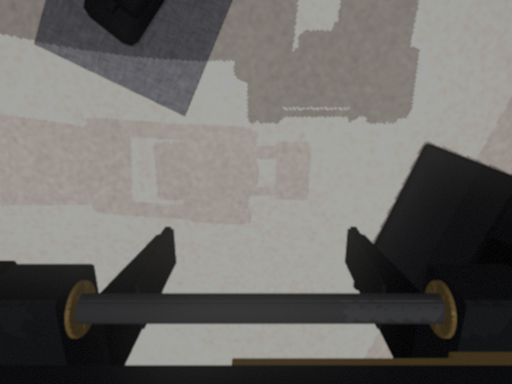

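```bash
python3 -m inch '[{"tx":0,"ty":0,"tz":-50,"ax":0,"ay":0,"az":0,"jaw":95},{"tx":40,"ty":-50,"tz":-96,"ax":-0.12,"ay":0.515,"az":0.44,"jaw":95},{"tx":80,"ty":-90,"tz":-96,"ax":-0.12,"ay":0.515,"az":0.44,"jaw":95},{"tx":110,"ty":-130,"tz":-96,"ax":-0.12,"ay":0.515,"az":0.44,"jaw":95},{"tx":150,"ty":-170,"tz":-96,"ax":-0.12,"ay":0.515,"az":0.44,"jaw":95},{"tx":180,"ty":-200,"tz":-96,"ax":-0.12,"ay":0.515,"az":0.44,"jaw":95},{"tx":210,"ty":-240,"tz":-96,"ax":-0.12,"ay":0.515,"az":0.44,"jaw":95},{"tx":240,"ty":-270,"tz":-96,"ax":-0.12,"ay":0.515,"az":0.44,"jaw":95},{"tx":258,"ty":-302,"tz":-96,"ax":-0.12,"ay":0.515,"az":0.44,"jaw":95},{"tx":258,"ty":-302,"tz":-96,"ax":-0.12,"ay":0.515,"az":0.44,"jaw":95},{"tx":258,"ty":-302,"tz":-96,"ax":-0.12,"ay":0.515,"az":0.44,"jaw":95},{"tx":258,"ty":-302,"tz":-96,"ax":-0.12,"ay":0.515,"az":0.44,"jaw":95}]'
python3 - <<'E'
from h import *
print(pose()[2]['joint_pos'].round(2)); goto([0.384,-0.2,0.31],toolR(trackR(0)))
snap("wrist","w2")
E
```

```text
clock: 1.4
tcp_pos: [0.3837, -0.2015, 0.3106]
tool_rot: [0.001, 0.966, 0.0, 0.259]
wrist_force: [-0.3, -0.0, -1.0]
grip_width: 0.998
[-0.88 -0.75  2.24  0.41  1.32  0.66]
t mm [-0.1 -1.5  0.6] a [ 0.0022 -0.0005  0.0006]
```

View pics/w2.png

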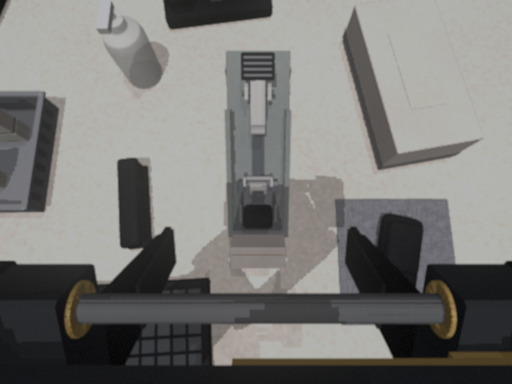

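```bash
crop() { :; }
python3 - <<'E'
from h import *
c=load("pics/w2.npz"); P=cloud(c); im=c[0].astype(int)
crop("w2",205,40,310,280,3,"cw2")
g=im.max(2)
def blob(x0,y0,x1,y1,th,lab):
    m=np.zeros(g.shape,np.uint8); m[y0:y1,x0:x1]=(g[y0:y1,x0:x1]<th)
    n,l,st,ce=cv2.connectedComponentsWithStats(m); i=1+st[1:,4].argmax(); mm=(l==i)&(c[1]>0)
    Q=P[mm]; print(lab,st[i],ce[i].round(1),"med",np.median(Q,0).round(4),"lo",np.percentile(Q,3,0).round(4),"hi",np.percentile(Q,97,0).round(4)); return Q
a=blob(235,45,282,84,45,"pad"); b=blob(238,195,280,232,40,"grip")
T=trackR(0)
for lab,Q in(("pad",a),("grip",b)):
    X=Q@T; print(lab,np.median(X,0).round(4),np.percentile(X,[5,95],0).round(4))
print(g[60,235:290:4],g[215,235:285:3])
# track-frame view: print heights along center columns
X=P@T
for v in (45,55,66,85,100,120,140,155,170,183,195,205,215,225,235,245,252,258,264): print(v,X[v,258].round(4),X[v,229].round(4),X[v,288].round(4))
E
```

```text
Traceback (most recent call last):
ValueError: attempt to get argmax of an empty sequence
```

View pics/cw2.png

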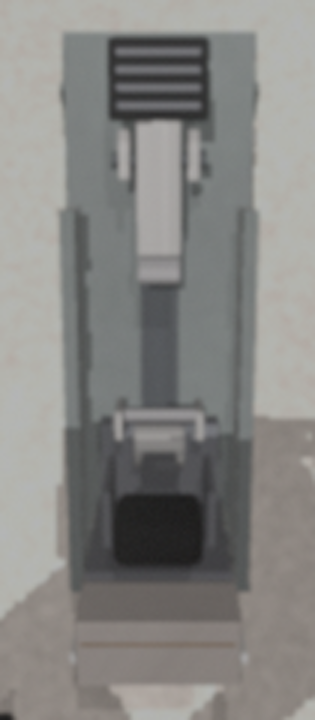

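Run:
```python
from h import *
c=load("pics/w2.npz"); P=cloud(c); im=c[0].astype(int)
g=im.max(2); T=trackR(0); X=P@T
print(g[60,235:290:3],g[56,235:290:3],g[215,235:285:3])
def blob(x0,y0,x1,y1,th,lab):
    m=np.zeros(g.shape,np.uint8); m[y0:y1,x0:x1]=(g[y0:y1,x0:x1]<th)
    mm=(m>0)&(c[1]>0)
    vv,uu=np.nonzero(mm); print(lab,uu.min(),uu.max(),vv.min(),vv.max(),np.median(X[mm],0).round(4),((np.percentile(X[mm],2,0)+np.percentile(X[mm],98,0))/2).round(4))
blob(236,48,280,81,62,"pad"); blob(240,200,276,232,36,"grip")
for v in (45,55,66,85,100,120,140,155,170,183,195,205,215,225,235,241,245,250,255,258,264): print(v,X[v,258].round(4),X[v,229].round(4),X[v,288].round(4))
for v in(130,170,220,243,255): print(v,[(u,*X[v,u,1:].round(3)) for u in list(range(222,236,2))+list(range(280,296,2))])
```

```text
[130 133  74  55  54  53  54  53  53  54  53  53  53  94 133 131 132 132
 138] [131 132  74 105 108 108 109 110 108 108 108 109  96  85 133 132 131 133
 135] [88 73 78 37 37 35 36 32 35 34 33 32 32 75 69 83 80]
pad 242 273 53 79 [ 0.5941 -0.2003 -0.1361] [ 0.5939 -0.1997 -0.1362]
grip 244 271 206 227 [ 0.4523 -0.2023 -0.0633] [ 0.4474 -0.2007 -0.0733]
45 [ 0.641  -0.1996 -0.3706] [ 0.641  -0.1505 -0.3709] [ 0.6412 -0.2504 -0.3714]
55 [ 0.6049 -0.2003 -0.1358] [ 0.6085 -0.1662 -0.1773] [ 0.6086 -0.2353 -0.1778]
66 [ 0.594  -0.2003 -0.1351] [ 0.5964 -0.1659 -0.1774] [ 0.5965 -0.2356 -0.1771]
85 [ 0.5748 -0.2002 -0.1384] [ 0.5751 -0.1654 -0.1771] [ 0.5751 -0.2361 -0.1777]
100 [ 0.559  -0.2002 -0.1388] [ 0.5577 -0.1649 -0.1771] [ 0.5577 -0.2365 -0.1771]
120 [ 0.5373 -0.2002 -0.1389] [ 0.5367 -0.1671 -0.1453] [ 0.5367 -0.2344 -0.1451]
140 [ 0.5091 -0.2    -0.1775] [ 0.5139 -0.1664 -0.1453] [ 0.5139 -0.235  -0.1453]
155 [ 0.4901 -0.2    -0.1773] [ 0.4964 -0.166  -0.1447] [ 0.4959 -0.2356 -0.1472]
170 [ 0.4702 -0.2    -0.1783] [ 0.478  -0.1654 -0.1461] [ 0.4783 -0.2358 -0.1444]
183 [ 0.4616
[... 3813 characters left out ...]
2, np.float64(-0.147), np.float64(-0.196)), (224, np.float64(-0.15), np.float64(-0.197)), (226, np.float64(-0.153), np.float64(-0.195)), (228, np.float64(-0.156), np.float64(-0.197)), (230, np.float64(-0.172), np.float64(-0.059)), (232, np.float64(-0.174), np.float64(-0.059)), (234, np.float64(-0.176), np.float64(-0.057)), (280, np.float64(-0.222), np.float64(-0.057)), (282, np.float64(-0.224), np.float64(-0.058)), (284, np.float64(-0.226), np.float64(-0.058)), (286, np.float64(-0.231), np.float64(-0.086)), (288, np.float64(-0.243), np.float64(-0.195)), (290, np.float64(-0.246), np.float64(-0.196)), (292, np.float64(-0.249), np.float64(-0.196)), (294, np.float64(-0.252), np.float64(-0.196))]
```

```bash
cat >> h.py <<'E'
TR=trackR(0); OT=np.array([0.396,-0.200,-0.1775])
def tw(x,y,z): return TR@(OT+np.array([x,y,z]))
def gt(x,y,z): goto(tw(x,y,z),toolR(TR))
def where():
    p,R,o=pose(); print("track mm",((p@TR-OT)*1000).round(1),"rot err",Ro.from_matrix(toolR(TR).T@R).as_rotvec().round(4),"F tool",(R.T@o['wrist_force']).round(1),"grip",round(o['grip_width'],3),"clk",o['clock'])
E
python3 - <<'E'
from h import *
where(); gt(0.050,0,0.15); gt(0.050,0,0.084)
E
```

```text
track mm [ 91.4  -2.  254.5] rot err [-0.0022  0.0001  0.0007] F tool [ 0.2 -0.6 -0.1] grip 1.0 clk 1.45
t mm [-41.4  -2.2 104.5] a [ 0.0022 -0.0001 -0.0007]
t mm [-41.4  -2.3 170.5] a [ 0.0022 -0.0001 -0.0007]
```

```bash
python3 -m inch '[{"tx":-20,"ty":-2,"tz":30,"ax":0,"ay":0,"az":0,"jaw":80},{"tx":-41,"ty":-2,"tz":60,"ax":0.002,"ay":0,"az":0,"jaw":70},{"tx":-41,"ty":-2,"tz":90,"ax":0.002,"ay":0,"az":0,"jaw":60},{"tx":-41,"ty":-2,"tz":120,"ax":0.002,"ay":0,"az":0,"jaw":60},{"tx":-41,"ty":-2,"tz":145,"ax":0.002,"ay":0,"az":0,"jaw":60},{"tx":-41,"ty":-2,"tz":160,"ax":0.002,"ay":0,"az":0,"jaw":60},{"tx":-41,"ty":-2,"tz":168,"ax":0.002,"ay":0,"az":0,"jaw":60},{"tx":-41,"ty":-2,"tz":170,"ax":0.002,"ay":0,"az":0,"jaw":60},{"tx":-41,"ty":-2,"tz":170,"ax":0.002,"ay":0,"az":0,"jaw":60}]' 30
python3 - <<'E'
from h import *
where(); snap("wrist","w3"); snap("scene","s3"); crop("s3",170,110,280,210,6,"cs3")
E
```

```text
clock: 2.35
tcp_pos: [0.4334, -0.2, 0.1431]
tool_rot: [-0.0, 0.966, -0.0, 0.259]
wrist_force: [-0.1, -0.4, 0.0]
grip_width: 0.633
track mm [50.8  0.  84.7] rot err [-0.0001  0.0005  0.0003] F tool [-0.1  0.4 -0.1] grip 0.633 clk 2.35
```

View pics/w3.png

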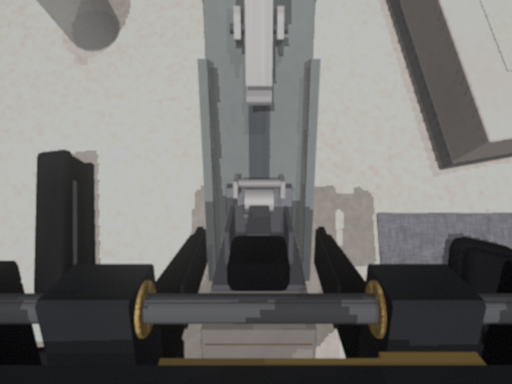

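View pics/cs3.png

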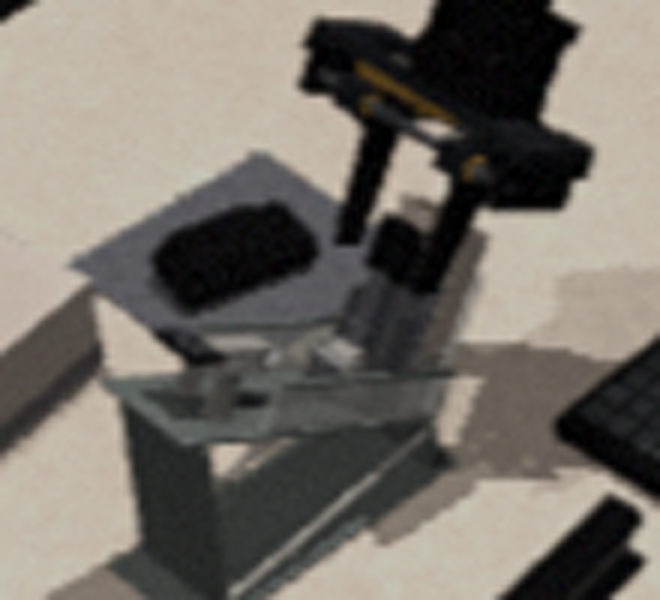

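The fingers straddle the black grip, which is at wrist (258,262), and it's centred between them. I'll close on it.

```bash
python3 -m inch '[{"tx":0,"ty":0,"tz":0,"ax":0,"ay":0,"az":0,"jaw":20},{"tx":0,"ty":0,"tz":0,"ax":0,"ay":0,"az":0,"jaw":20},{"tx":0,"ty":0,"tz":0,"ax":0,"ay":0,"az":0,"jaw":20},{"tx":0,"ty":0,"tz":0,"ax":0,"ay":0,"az":0,"jaw":20},{"tx":0,"ty":0,"tz":0,"ax":0,"ay":0,"az":0,"jaw":20},{"tx":0,"ty":0,"tz":0,"ax":0,"ay":0,"az":0,"jaw":20},{"tx":1,"ty":0,"tz":0,"ax":0,"ay":0,"az":0,"jaw":20},{"tx":3,"ty":0,"tz":0,"ax":0,"ay":0,"az":0,"jaw":20},{"tx":6,"ty":0,"tz":0,"ax":0,"ay":0,"az":0,"jaw":20},{"tx":9,"ty":0,"tz":0,"ax":0,"ay":0,"az":0,"jaw":20},{"tx":12,"ty":0,"tz":0,"ax":0,"ay":0,"az":0,"jaw":20},{"tx":15,"ty":0,"tz":0,"ax":0,"ay":0,"az":0,"jaw":20}]' 35
python3 -c "
from h import *
where()"
```

```text
clock: 3.65
tcp_pos: [0.4456, -0.1991, 0.1501]
tool_rot: [-0.0, 0.966, 0.001, 0.258]
wrist_force: [-9.4, 0.8, 4.1]
grip_width: 0.314
track mm [64.9  0.9 84.7] rot err [ 0.0008 -0.002  -0.0016] F tool [-6.1 -0.8 -8.2] grip 0.314 clk 3.65
```

```bash
python3 -m inch '[{"tx":4,"ty":0,"tz":0,"ax":0,"ay":0,"az":0,"jaw":20},{"tx":8,"ty":0,"tz":0,"ax":0,"ay":0,"az":0,"jaw":20},{"tx":12,"ty":0,"tz":0,"ax":0,"ay":0,"az":0,"jaw":20},{"tx":16,"ty":0,"tz":0,"ax":0,"ay":0,"az":0,"jaw":20},{"tx":20,"ty":0,"tz":0,"ax":0,"ay":0,"az":0,"jaw":20},{"tx":24,"ty":0,"tz":0,"ax":0,"ay":0,"az":0,"jaw":20},{"tx":28,"ty":0,"tz":0,"ax":0,"ay":0,"az":0,"jaw":20},{"tx":32,"ty":0,"tz":0,"ax":0,"ay":0,"az":0,"jaw":20},{"tx":36,"ty":0,"tz":0,"ax":0,"ay":0,"az":0,"jaw":20},{"tx":40,"ty":0,"tz":0,"ax":0,"ay":0,"az":0,"jaw":20},{"tx":44,"ty":0,"tz":0,"ax":0,"ay":0,"az":0,"jaw":20},{"tx":48,"ty":0,"tz":0,"ax":0,"ay":0,"az":0,"jaw":20}]' 35
python3 -c "
from h import *
where()"
```

```text
clock: 4.85
tcp_pos: [0.4862, -0.199, 0.1733]
tool_rot: [-0.0, 0.967, 0.001, 0.256]
wrist_force: [-19.4, -0.8, 6.1]
grip_width: 0.312
track mm [111.8   1.   84.5] rot err [ 0.001  -0.005  -0.0023] F tool [-13.8   0.7 -14.9] grip 0.312 clk 4.85
```

```bash
python3 -m inch '[{"tx":4,"ty":0,"tz":0,"ax":0,"ay":0,"az":0,"jaw":20},{"tx":8,"ty":0,"tz":-0.5,"ax":0,"ay":0,"az":0,"jaw":20},{"tx":12,"ty":0,"tz":-0.5,"ax":0,"ay":0,"az":0,"jaw":20},{"tx":15,"ty":0,"tz":-0.5,"ax":0,"ay":0,"az":0,"jaw":20},{"tx":17,"ty":0,"tz":-0.5,"ax":0,"ay":0,"az":0,"jaw":20},{"tx":18,"ty":0,"tz":-0.5,"ax":0,"ay":0,"az":0,"jaw":20},{"tx":18.5,"ty":0,"tz":-0.5,"ax":0,"ay":0,"az":0,"jaw":20},{"tx":18.5,"ty":0,"tz":-0.5,"ax":0,"ay":0,"az":0,"jaw":20}]' 35
python3 -c "
from h import *
where();snap('wrist','w4')"
```

```text
clock: 5.65
tcp_pos: [0.5023, -0.199, 0.1827]
tool_rot: [-0.0, 0.966, 0.001, 0.257]
wrist_force: [-7.5, -0.2, 1.9]
grip_width: 0.317
track mm [130.4   1.   84.6] rot err [ 0.001  -0.0036 -0.0017] F tool [-5.6  0.2 -5.4] grip 0.317 clk 5.65
```

View pics/w4.png

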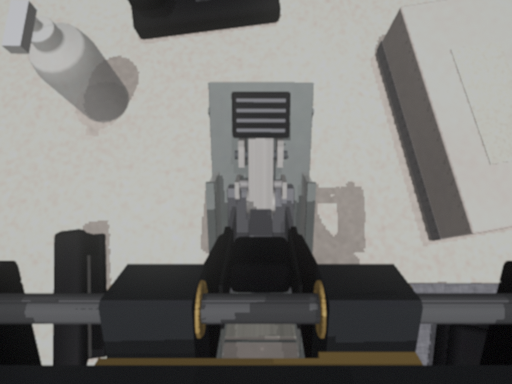

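```bash
python3 -m inch '[{"tx":1,"ty":0,"tz":0,"ax":0,"ay":0,"az":0,"jaw":20},{"tx":2.5,"ty":0,"tz":0,"ax":0,"ay":0,"az":0,"jaw":20},{"tx":2.5,"ty":0,"tz":0,"ax":0,"ay":0,"az":0,"jaw":20},{"tx":2.5,"ty":0,"tz":0,"ax":0,"ay":0,"az":0,"jaw":20}]' 35
python3 -c "
from h import *
where()"
```

```text
clock: 6.1
tcp_pos: [0.5045, -0.199, 0.184]
tool_rot: [-0.0, 0.966, 0.001, 0.257]
wrist_force: [-7.0, -0.2, 1.7]
grip_width: 0.313
track mm [132.9   1.   84.6] rot err [ 0.001  -0.0034 -0.0016] F tool [-5.2  0.2 -5. ] grip 0.313 clk 6.1
```

Now I'll ease back 4 mm, so the catch takes the load before I open.

```bash
python3 -m inch '[{"tx":-2,"ty":0,"tz":0,"ax":0,"ay":0,"az":0,"jaw":20},{"tx":-4,"ty":0,"tz":0,"ax":0,"ay":0,"az":0,"jaw":20},{"tx":-5,"ty":0,"tz":0,"ax":0,"ay":0,"az":0,"jaw":20},{"tx":-5,"ty":0,"tz":0,"ax":0,"ay":0,"az":0,"jaw":20}]' 35
python3 -c "
from h import *
where()"
```

```text
clock: 6.5
tcp_pos: [0.5001, -0.199, 0.1814]
tool_rot: [-0.0, 0.966, 0.001, 0.257]
wrist_force: [-7.4, -0.9, 2.1]
grip_width: 0.311
track mm [127.8   1.   84.6] rot err [ 0.0009 -0.0036 -0.0016] F tool [-5.3  0.9 -5.5] grip 0.311 clk 6.5
```

```bash
python3 -m inch '[{"tx":-2,"ty":0,"tz":0,"ax":0,"ay":0,"az":0,"jaw":20},{"tx":-2,"ty":0,"tz":0,"ax":0,"ay":0,"az":0,"jaw":20},{"tx":-2,"ty":0,"tz":0,"ax":0,"ay":0,"az":0,"jaw":60},{"tx":-2,"ty":0,"tz":0,"ax":0,"ay":0,"az":0,"jaw":60},{"tx":-2,"ty":0,"tz":0,"ax":0,"ay":0,"az":0,"jaw":60},{"tx":-2,"ty":0,"tz":0,"ax":0,"ay":0,"az":0,"jaw":60},{"tx":-2,"ty":0,"tz":-15,"ax":0,"ay":0,"az":0,"jaw":70},{"tx":-2,"ty":0,"tz":-45,"ax":0,"ay":0,"az":0,"jaw":80},{"tx":-20,"ty":0,"tz":-90,"ax":0,"ay":0,"az":0,"jaw":80},{"tx":-40,"ty":0,"tz":-130,"ax":0,"ay":0,"az":0,"jaw":80},{"tx":-40,"ty":0,"tz":-170,"ax":0,"ay":0,"az":0,"jaw":80},{"tx":-40,"ty":0,"tz":-170,"ax":0,"ay":0,"az":0,"jaw":80}]' 35
python3 - <<'E'
from h import *
where();c=snap('wrist','w5')
X=cloud(c)@TR-OT
for v in range(70,290,10): print(v,(X[v,258]*1000).round(1))
E
```

```text
clock: 7.7
tcp_pos: [0.3817, -0.2009, 0.3173]
tool_rot: [0.005, 0.965, 0.0, 0.263]
wrist_force: [0.8, -0.5, 0.1]
grip_width: 0.84
track mm [ 93.2  -0.9 261.4] rot err [-0.0089  0.0089 -0.0028] F tool [0.8 0.5 0.4] grip 0.84 clk 7.7
70 [197.8  -0.8  41.3]
80 [187.4  -0.8  41.5]
90 [176.9  -0.8  38.1]
100 [166.2  -0.8  39.8]
110 [155.2  -0.8  38.5]
120 [144.2  -0.8  39.9]
130 [133.5  -0.8  45.7]
140 [131.8  -0.6 114.4]
150 [122.3  -0.6 114.5]
160 [104.5  -0.8  73.1]
170 [76.6 -1.  -0. ]
180 [63.1 -1.   0.4]
190 [49.3 -1.   0.2]
200 [35.5 -1.   0.9]
210 [25.  -1.  11.3]
220 [24.9 -0.9 47.3]
230 [24.1 -0.8 76.1]
240 [ 25.   -0.7 105. ]
250 [ 21.1  -0.7 120.6]
260 [  9.6  -0.7 120.3]
270 [-75.3  -1.1  -8.2]
280 [-87.2  -1.1  -0.4]
```

View pics/w5.png

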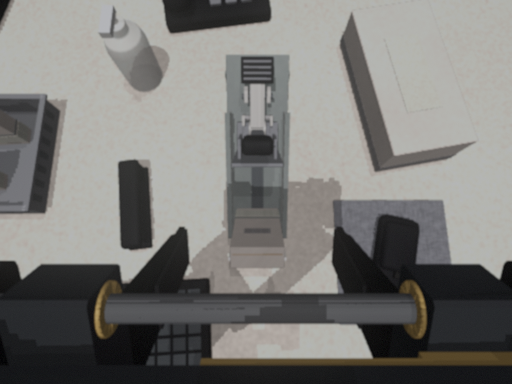

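Run:
```python
from h import *
goto([0.44,0.195,0.30],yawtool(0))
c=load("pics/top0.npz");P=cloud(c)
v,u=np.mgrid[0:384,0:512]
for x0,y0,x1,y1 in((178,168,206,184),(170,194,198,210)):
    m=(u>=x0)&(u<x1)&(v>=y0)&(v<y1)&(abs(P[...,2]-.124)<.008)
    Q=P[m]; r=cv2.minAreaRect((Q[:,:2]*1000).astype(np.float32)); print(r,np.median(Q[:,2]))
```

```text
t mm [  43.8 -395.5   39.4] a [ 6.100e-03 -5.295e-01  3.000e-04]
((577.6011352539062, 185.37416076660156), (24.19032859802246, 56.41239929199219), 3.941427230834961) 0.12424516507994379
((501.96356201171875, 209.31280517578125), (24.16271209716797, 55.97534942626953), 6.042358875274658) 0.12392056433859147
```

```bash
python3 -m inch '[{"tx":4,"ty":-40,"tz":0,"ax":0.006,"ay":-0.13,"az":0,"jaw":80},{"tx":8,"ty":-80,"tz":0,"ax":0.006,"ay":-0.26,"az":0,"jaw":80},{"tx":12,"ty":-120,"tz":4,"ax":0.006,"ay":-0.39,"az":0,"jaw":80},{"tx":18,"ty":-165,"tz":8,"ax":0.006,"ay":-0.53,"az":0,"jaw":80},{"tx":24,"ty":-210,"tz":15,"ax":0.006,"ay":-0.53,"az":0,"jaw":80},{"tx":30,"ty":-255,"tz":22,"ax":0.006,"ay":-0.53,"az":0,"jaw":80},{"tx":36,"ty":-300,"tz":30,"ax":0.006,"ay":-0.53,"az":0,"jaw":80},{"tx":40,"ty":-345,"tz":35,"ax":0.006,"ay":-0.53,"az":0,"jaw":80},{"tx":44,"ty":-385,"tz":39,"ax":0.006,"ay":-0.53,"az":0,"jaw":80},{"tx":44,"ty":-395,"tz":39,"ax":0.006,"ay":-0.53,"az":0,"jaw":80},{"tx":44,"ty":-395,"tz":39,"ax":0.006,"ay":-0.53,"az":0,"jaw":80},{"tx":44,"ty":-395,"tz":39,"ax":0.006,"ay":-0.53,"az":0,"jaw":80}]' 35
python3 - <<'E'
from h import *
c=snap('wrist','w6');P=cloud(c)
m=((abs(P[...,2]-.124)<.006)&(P[...,0]>0.45)&(P[...,0]<0.65)&(P[...,1]>.1)&(P[...,1]<.28)).astype(np.uint8)
n,l,st,ce=cv2.connectedComponentsWithStats(m)
for i in range(1,n):
    if st[i,4]>100: 
        Q=P[l==i]; print(st[i],cv2.minAreaRect((Q[:,:2]*1000).astype(np.float32)),np.median(Q[:,2]).round(4))
print(pose()[0],pose()[2]['joint_pos'])
E
```

```text
clock: 8.95
tcp_pos: [0.4389, 0.1953, 0.2975]
tool_rot: [-0.002, 1.0, 0.001, -0.003]
wrist_force: [0.5, -0.4, -0.4]
grip_width: 0.842
[ 239   10   62   33 1740] ((577.0188598632812, 186.8389129638672), (24.159744262695312, 55.95246124267578), 4.288240909576416) 0.1231
[ 216   95   58   30 1391] ((501.048828125, 210.90916442871094), (24.039440155029297, 55.98418045043945), 5.639491558074951) 0.1232
[0.43906796 0.19490373 0.29787981] [ 0.30196367 -0.29742665  1.90628606  0.00653531  1.5371705   1.87113172]
```

View pics/w6.png

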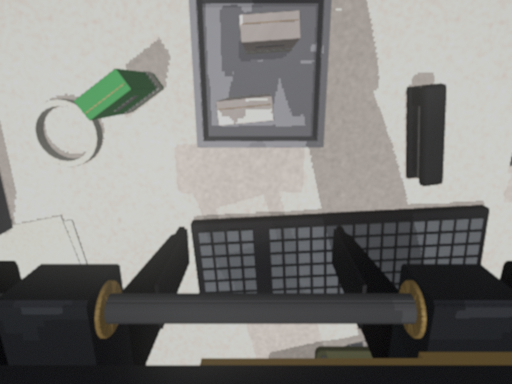

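Run:
```python
from h import *
goto([0.501,0.211,0.15],yawtool(0.0984))
goto([0.501,0.211,0.079],yawtool(0.0984))
```

```text
t mm [ 62.9 -15.3 147.6] a [-0.0052  0.0059 -0.097 ]
t mm [ 63.3 -14.9 218.6] a [-0.0052  0.0059 -0.097 ]
```

```bash
python3 -m inch '[{"tx":30,"ty":-10,"tz":30,"ax":-0.005,"ay":0.006,"az":-0.097,"jaw":85},{"tx":62,"ty":-15,"tz":60,"ax":-0.005,"ay":0.006,"az":-0.097,"jaw":85},{"tx":63,"ty":-15,"tz":95,"ax":-0.005,"ay":0.006,"az":-0.097,"jaw":85},{"tx":63,"ty":-15,"tz":125,"ax":-0.005,"ay":0.006,"az":-0.097,"jaw":85},{"tx":63,"ty":-15,"tz":150,"ax":-0.005,"ay":0.006,"az":-0.097,"jaw":85},{"tx":63,"ty":-15,"tz":180,"ax":-0.005,"ay":0.006,"az":-0.097,"jaw":85},{"tx":63,"ty":-15,"tz":205,"ax":-0.005,"ay":0.006,"az":-0.097,"jaw":85},{"tx":63,"ty":-15,"tz":218,"ax":-0.005,"ay":0.006,"az":-0.097,"jaw":85},{"tx":63,"ty":-15,"tz":218.5,"ax":-0.005,"ay":0.006,"az":-0.097,"jaw":85},{"tx":63,"ty":-15,"tz":218.5,"ax":-0.005,"ay":0.006,"az":-0.097,"jaw":85}]' 20
python3 - <<'E'
from h import *
goto([0.501,0.211,0.079],yawtool(0.0984)); print(pose()[2]['wrist_force'])
c=snap('wrist','w7')
E
```

```text
clock: 10.0
tcp_pos: [0.5016, 0.2118, 0.0806]
tool_rot: [-0.001, 0.999, 0.049, 0.001]
wrist_force: [0.2, 0.1, -0.1]
grip_width: 0.893
t mm [-0.7  0.7  1.6] a [-0.0011 -0.0021 -0.0001]
[ 0.18109211  0.07374993 -0.11362682]
```

View pics/w7.png

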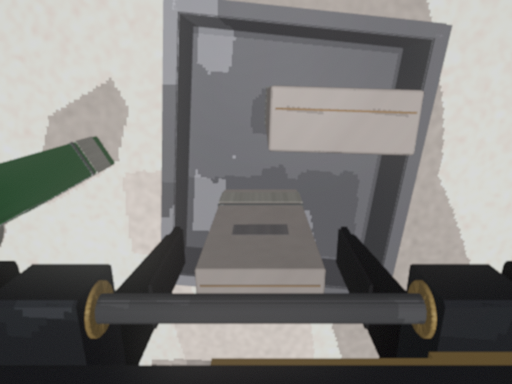

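```bash
python3 -m inch '[{"tx":0,"ty":0,"tz":0,"ax":0,"ay":0,"az":0,"jaw":45},{"tx":0,"ty":0,"tz":0,"ax":0,"ay":0,"az":0,"jaw":45},{"tx":0,"ty":0,"tz":0,"ax":0,"ay":0,"az":0,"jaw":45},{"tx":0,"ty":0,"tz":0,"ax":0,"ay":0,"az":0,"jaw":45},{"tx":0,"ty":0,"tz":0,"ax":0,"ay":0,"az":0,"jaw":45},{"tx":0,"ty":0,"tz":-5,"ax":0,"ay":0,"az":0,"jaw":45},{"tx":0,"ty":0,"tz":-20,"ax":0,"ay":0,"az":0,"jaw":45},{"tx":0,"ty":0,"tz":-50,"ax":0,"ay":0,"az":0,"jaw":45},{"tx":0,"ty":0,"tz":-90,"ax":0,"ay":0,"az":0,"jaw":45},{"tx":0,"ty":0,"tz":-130,"ax":0,"ay":0,"az":0,"jaw":45},{"tx":0,"ty":0,"tz":-170,"ax":0,"ay":0,"az":0,"jaw":45},{"tx":0,"ty":0,"tz":-200,"ax":0,"ay":0,"az":0,"jaw":45}]' 20
python3 - <<'E'
from h import *
print(pose()[2]['wrist_force'],pose()[2]['grip_width'],pose()[0])
c=snap('wrist','w8')
gt(0.038,0,0.24)
E
```

```text
clock: 11.25
tcp_pos: [0.5012, 0.2123, 0.2842]
tool_rot: [-0.001, 0.999, 0.05, 0.003]
wrist_force: [-0.2, 0.2, -0.9]
grip_width: 0.593
[-0.20099146  0.22107985 -0.9400218 ] 0.5931103350501159 [0.50123729 0.21225662 0.28415786]
t mm [-199.1  395.2   14.7] a [-0.0301  0.5099  0.0961]
```

View pics/w8.png

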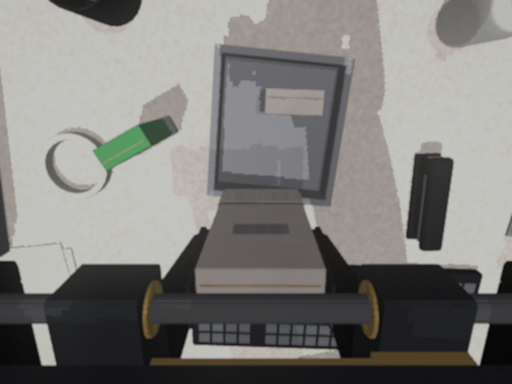

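```bash
python3 -m inch '[{"tx":-20,"ty":35,"tz":-10,"ax":-0.004,"ay":0.07,"az":0.01,"jaw":45},{"tx":-40,"ty":75,"tz":-10,"ax":-0.008,"ay":0.14,"az":0.03,"jaw":45},{"tx":-60,"ty":115,"tz":-10,"ax":-0.012,"ay":0.21,"az":0.04,"jaw":45},{"tx":-80,"ty":155,"tz":-10,"ax":-0.016,"ay":0.28,"az":0.06,"jaw":45},{"tx":-100,"ty":195,"tz":-10,"ax":-0.02,"ay":0.35,"az":0.07,"jaw":45},{"tx":-120,"ty":235,"tz":-8,"ax":-0.024,"ay":0.42,"az":0.08,"jaw":45},{"tx":-140,"ty":275,"tz":-5,"ax":-0.028,"ay":0.47,"az":0.09,"jaw":45},{"tx":-160,"ty":315,"tz":0,"ax":-0.03,"ay":0.51,"az":0.096,"jaw":45},{"tx":-180,"ty":355,"tz":8,"ax":-0.03,"ay":0.51,"az":0.096,"jaw":45},{"tx":-195,"ty":385,"tz":14,"ax":-0.03,"ay":0.51,"az":0.096,"jaw":45},{"tx":-199,"ty":395,"tz":15,"ax":-0.03,"ay":0.51,"az":0.096,"jaw":45},{"tx":-199,"ty":395,"tz":15,"ax":-0.03,"ay":0.51,"az":0.096,"jaw":45}]' 20
python3 -m inch '[{"tx":0,"ty":0,"tz":0,"ax":0,"ay":0,"az":0,"jaw":45},{"tx":0,"ty":0,"tz":0,"ax":0,"ay":0,"az":0,"jaw":45}]'
python3 - <<'E'
from h import *
where()
c=snap('wrist','w9');snap('scene','s9');crop("s9",150,50,290,200,5,"cs9")
X=cloud(c)@TR-OT
for v in range(90,300,10): print(v,(X[v,258]*1000).round(1))
E
```

```text
clock: 12.5
tcp_pos: [0.3408, -0.2021, 0.2638]
tool_rot: [0.002, 0.968, -0.002, 0.252]
wrist_force: [0.8, -0.1, -0.5]
grip_width: 0.593
clock: 12.7
tcp_pos: [0.3423, -0.1998, 0.2646]
tool_rot: [0.002, 0.967, 0.002, 0.253]
wrist_force: [-0.3, -0.8, -0.6]
grip_width: 0.59
track mm [3.270e+01 2.000e-01 2.355e+02] rot err [-0.0029 -0.0118 -0.004 ] F tool [-0.5  0.8  0.4] grip 0.59 clk 12.7
90 [111.9   1.7  14.1]
100 [104.5   1.4  87.1]
110 [89.2  1.7 -0.8]
120 [77.7  1.6 -1. ]
130 [66.1  1.6 -0.3]
140 [54.1  1.6 -0.6]
150 [42.3  1.6  1.3]
160 [29.7  1.6 -0. ]
170 [24.9  1.5 30.7]
180 [25.1  1.3 72.9]
190 [ 43.7   1.1 165.7]
200 [ 43.9   1.1 188.6]
210 [ 44.    1.  207.8]
220 [ 44.   1. 224.]
230 [ 44.9   0.9 239.8]
240 [ 44.2   0.9 250.4]
250 [ 44.8   0.9 262.2]
260 [ 44.6   0.8 271.2]
270 [ 44.1   0.8 278.6]
280 [ 38.8   0.8 277.9]
290 [ 34.    0.8 278.2]
```

View pics/w9.png

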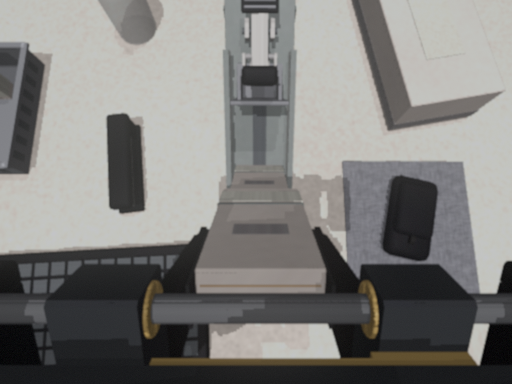

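View pics/cs9.png

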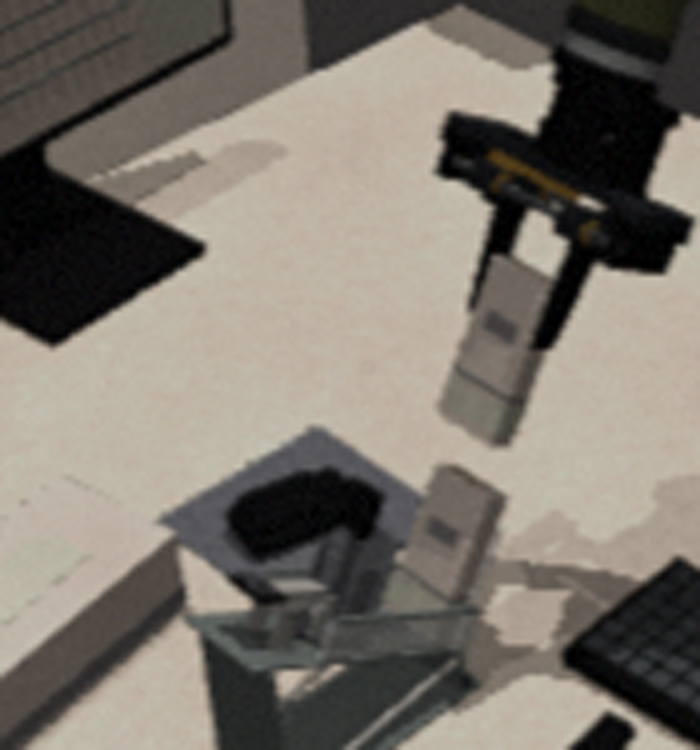

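Run:
```python
from h import *
gt(0.043,0,0.2);gt(0.043,0,0.12);gt(0.043,0,0.085)
c=load('pics/w9.npz');X=cloud(c)@TR-OT
for v in (200,230,260,280,286,288):
    m=[u for u in range(180,350) if 0.02<X[v,u,0]<0.05 and X[v,u,2]>.12 and abs(X[v,u,1])<.0285]; print(v,m[0],m[-1],(X[v,m[0]]*1000).round(1),(X[v,m[-1]]*1000).round(1))
```

```text
t mm [10.7  0.2 35.2] a [0.0026 0.0118 0.0045]
t mm [ 11.6   0.  115.2] a [0.0026 0.0118 0.0045]
t mm [ 12.   -0.  150.2] a [0.0026 0.0118 0.0045]
200 219 301 [ 44.3  27.2 190.1] [ 44.6 -27.8 190.4]
230 207 312 [ 43.4  28.5 236.7] [ 44.  -28.1 237.8]
260 197 323 [ 44.4  27.9 270.8] [ 43.2 -28.5 268.6]
280 190 331 [ 44.2  27.9 286.5] [ 44.3 -28.4 286.5]
286 188 333 [ 43.7  28.1 289.9] [ 44.  -28.4 290.3]
288 188 332 [ 42.4  28.2 289.3] [ 43.1 -28.1 290.3]
```

```bash
python3 -m inch '[{"tx":5,"ty":0,"tz":10,"ax":0.003,"ay":0.012,"az":0.004,"jaw":45},{"tx":11,"ty":0,"tz":30,"ax":0.003,"ay":0.012,"az":0.004,"jaw":45},{"tx":11,"ty":0,"tz":50,"ax":0.003,"ay":0.012,"az":0.004,"jaw":45},{"tx":11,"ty":0,"tz":65,"ax":0.003,"ay":0.012,"az":0.004,"jaw":45},{"tx":11,"ty":0,"tz":80,"ax":0.003,"ay":0.012,"az":0.004,"jaw":45},{"tx":12,"ty":0,"tz":95,"ax":0.003,"ay":0.012,"az":0.004,"jaw":45},{"tx":12,"ty":0,"tz":110,"ax":0.003,"ay":0.012,"az":0.004,"jaw":45},{"tx":12,"ty":0,"tz":120,"ax":0.003,"ay":0.012,"az":0.004,"jaw":45},{"tx":12,"ty":0,"tz":130,"ax":0.003,"ay":0.012,"az":0.004,"jaw":45},{"tx":12,"ty":0,"tz":140,"ax":0.003,"ay":0.012,"az":0.004,"jaw":45},{"tx":12,"ty":0,"tz":148,"ax":0.003,"ay":0.012,"az":0.004,"jaw":45},{"tx":12,"ty":0,"tz":150,"ax":0.003,"ay":0.012,"az":0.004,"jaw":45}]' 20
python3 - <<'E'
from h import *
where(); gt(.039,0,.078)
c=snap('wrist','w10')
X=cloud(c)@TR-OT
for v in range(150,300,10): print(v,(X[v,258]*1000).round(1))
E
```

```text
clock: 14.0
tcp_pos: [0.4257, -0.2008, 0.138]
tool_rot: [-0.001, 0.966, -0.001, 0.258]
wrist_force: [-0.3, -0.0, -0.6]
grip_width: 0.589
track mm [41.7 -0.8 84.2] rot err [ 0.0009 -0.0015  0.0023] F tool [-0.5  0.   0.4] grip 0.589 clk 14.0
t mm [-2.7 -0.8  6.2] a [-0.0009  0.0015 -0.0023]
150 [80.6  0.3 -0.6]
160 [73.1  0.4  0.6]
170 [65.2  0.4  0. ]
180 [57.1  0.4 -0.2]
190 [53.5  0.4 14.8]
200 [53.5  0.2 38. ]
210 [53.4  0.1 57. ]
220 [53.4 -0.  73.4]
230 [53.6 -0.1 88.1]
240 [ 53.6  -0.2 100.4]
250 [ 53.2  -0.3 110.3]
260 [ 52.9  -0.3 119.4]
270 [ 52.6  -0.4 127.4]
280 [ 47.8  -0.3 127.4]
290 [ 42.8  -0.3 127.3]
```

View pics/w10.png

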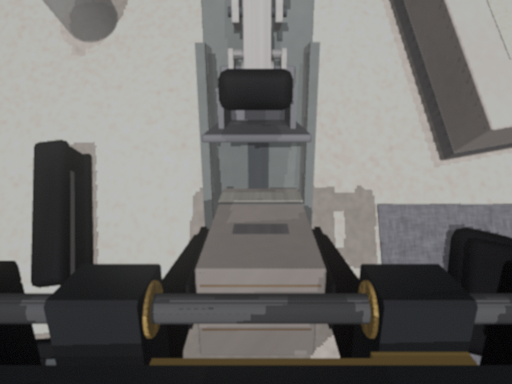

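```bash
python3 -m inch '[{"tx":-1,"ty":-0.8,"tz":2,"ax":0,"ay":0,"az":0,"jaw":45},{"tx":-2,"ty":-0.8,"tz":4,"ax":0,"ay":0,"az":0,"jaw":45},{"tx":-3,"ty":-0.8,"tz":5.5,"ax":0,"ay":0,"az":0,"jaw":45},{"tx":-3,"ty":-0.8,"tz":6.5,"ax":0,"ay":0,"az":0,"jaw":45},{"tx":-3,"ty":-0.8,"tz":7,"ax":0,"ay":0,"az":0,"jaw":45},{"tx":-3,"ty":-0.8,"tz":7,"ax":0,"ay":0,"az":0,"jaw":45}]' 20
python3 - <<'E'
from h import *
where()
c=snap('wrist','w11')
X=cloud(c)@TR-OT
for v in range(170,300,15): print(v,(X[v,258]*1000).round(1))
E
```

```text
clock: 14.65
tcp_pos: [0.4267, -0.2005, 0.1316]
tool_rot: [-0.0, 0.966, -0.001, 0.259]
wrist_force: [0.4, -0.2, -0.1]
grip_width: 0.59
track mm [39.3 -0.5 78.1] rot err [-0.0004 -0.0003  0.0021] F tool [0.3 0.2 0.2] grip 0.59 clk 14.65
170 [64.1  0.6 -0.6]
185 [52.6  0.6  0.1]
200 [51.1  0.5 31.5]
215 [50.9  0.3 59.2]
230 [51.1  0.2 81.7]
245 [50.8  0.1 99.2]
260 [5.110e+01 1.000e-01 1.145e+02]
275 [ 47.7   0.  121.4]
290 [4.030e+01 1.000e-01 1.212e+02]
```

```bash
python3 -m inch '[{"tx":-0.7,"ty":0,"tz":0.5,"ax":0,"ay":0,"az":0,"jaw":45},{"tx":-1,"ty":0,"tz":1,"ax":0,"ay":0,"az":0,"jaw":45},{"tx":-1,"ty":0,"tz":1.3,"ax":0,"ay":0,"az":0,"jaw":45},{"tx":-1,"ty":0,"tz":1.3,"ax":0,"ay":0,"az":0,"jaw":45}]' 20
python3 -c "
from h import *
where()"
python3 -m inch '[{"tx":0,"ty":0,"tz":0,"ax":0,"ay":0,"az":0,"jaw":60},{"tx":0,"ty":0,"tz":0,"ax":0,"ay":0,"az":0,"jaw":62},{"tx":0,"ty":0,"tz":0,"ax":0,"ay":0,"az":0,"jaw":70},{"tx":0,"ty":0,"tz":0,"ax":0,"ay":0,"az":0,"jaw":75},{"tx":0,"ty":0,"tz":0,"ax":0,"ay":0,"az":0,"jaw":75}]'
python3 - <<'E'
from h import *
where()
c=snap('wrist','w12')
X=cloud(c)@TR-OT
for v in range(170,300,15): print(v,(X[v,258]*1000).round(1))
E
```

```text
clock: 15.1
tcp_pos: [0.4264, -0.2004, 0.1299]
tool_rot: [-0.0, 0.966, -0.001, 0.259]
wrist_force: [0.0, -0.1, -1.5]
grip_width: 0.588
track mm [38.2 -0.4 76.8] rot err [-0.0003 -0.0004  0.0021] F tool [-0.7  0.1  1.3] grip 0.588 clk 15.1
clock: 15.6
tcp_pos: [0.4265, -0.2004, 0.1301]
tool_rot: [-0.0, 0.966, -0.001, 0.259]
wrist_force: [-0.6, 0.3, -0.3]
grip_width: 0.781
track mm [38.4 -0.4 76.9] rot err [-0.0005 -0.0001  0.0021] F tool [-0.6 -0.3 -0. ] grip 0.781 clk 15.6
170 [63.7  0.6  0.1]
185 [52.3  0.6  1.1]
200 [49.3  0.5 27.7]
215 [49.3  0.4 56.1]
230 [49.3  0.3 78.5]
245 [49.2  0.2 96.6]
260 [4.89e+01 1.00e-01 1.11e+02]
275 [ 47.1   0.  120.6]
290 [3.870e+01 1.000e-01 1.189e+02]
```

View pics/w12.png

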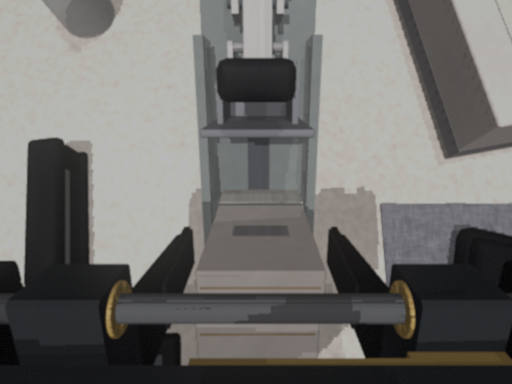

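The first carton is standing square, with its back face at 49.2 mm and its top at 120 mm. Now for the second one.

```bash
python3 -m inch '[{"tx":0,"ty":0,"tz":-10,"ax":0,"ay":0,"az":0,"jaw":80},{"tx":0,"ty":0,"tz":-40,"ax":0,"ay":0,"az":0,"jaw":85},{"tx":0,"ty":0,"tz":-80,"ax":0,"ay":0,"az":0,"jaw":85},{"tx":0,"ty":0,"tz":-120,"ax":0,"ay":0,"az":0,"jaw":85},{"tx":0,"ty":0,"tz":-160,"ax":0,"ay":0,"az":0,"jaw":85},{"tx":0,"ty":0,"tz":-170,"ax":0,"ay":0,"az":0,"jaw":85}]'
python3 - <<'E'
from h import *
where(); goto([0.577,0.187,0.23],yawtool(0.0749))
c=snap('wrist','w13')
X=cloud(c)@TR-OT
for v in range(150,290,10): print(v,(X[v,258]*1000).round(1))
E
```

```text
clock: 16.25
tcp_pos: [0.3411, -0.2016, 0.2833]
tool_rot: [0.004, 0.965, -0.001, 0.261]
wrist_force: [0.8, 0.3, 0.9]
grip_width: 0.891
track mm [ 41.   -1.6 252.3] rot err [-0.0083  0.0052 -0.0002] F tool [ 1.1 -0.3 -0.4] grip 0.891 clk 16.25
t mm [ 176.9 -390.   161.7] a [ 0.028  -0.5283 -0.0752]
150 [51.5 -1.6 -0.1]
160 [49.1 -1.5 51.4]
170 [ 49.5  -1.3 101.8]
180 [ 44.7  -1.3 121.9]
190 [ 34.7  -1.3 120.7]
200 [ 24.4  -1.2 118.9]
210 [ 14.6  -1.2 119.9]
220 [  4.   -1.2 118.9]
230 [-63.7  -1.4 -13.8]
240 [-76.6  -1.4  -8.5]
250 [-87.7  -1.4  -0. ]
260 [-99.8  -1.3   6.1]
270 [-111.4   -1.3   12.9]
280 [-122.8   -1.2   19.5]
```

View pics/w13.png

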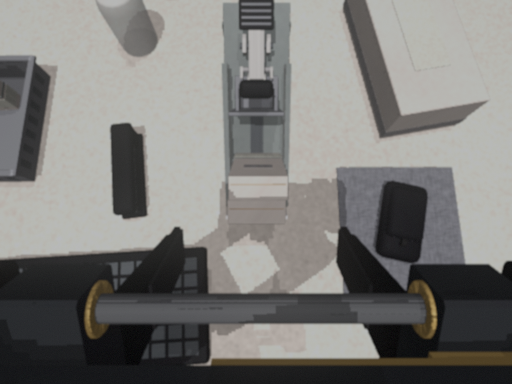

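```bash
python3 -m inch '[{"tx":10,"ty":-40,"tz":0,"ax":0.008,"ay":-0.14,"az":-0.02,"jaw":85},{"tx":20,"ty":-80,"tz":0,"ax":0.014,"ay":-0.28,"az":-0.04,"jaw":85},{"tx":30,"ty":-120,"tz":5,"ax":0.02,"ay":-0.42,"az":-0.06,"jaw":85},{"tx":45,"ty":-160,"tz":10,"ax":0.028,"ay":-0.528,"az":-0.075,"jaw":85},{"tx":60,"ty":-200,"tz":20,"ax":0.028,"ay":-0.528,"az":-0.075,"jaw":85},{"tx":80,"ty":-238,"tz":35,"ax":0.028,"ay":-0.528,"az":-0.075,"jaw":85},{"tx":100,"ty":-276,"tz":55,"ax":0.028,"ay":-0.528,"az":-0.075,"jaw":85},{"tx":120,"ty":-314,"tz":75,"ax":0.028,"ay":-0.528,"az":-0.075,"jaw":85},{"tx":140,"ty":-350,"tz":100,"ax":0.028,"ay":-0.528,"az":-0.075,"jaw":85},{"tx":160,"ty":-375,"tz":130,"ax":0.028,"ay":-0.528,"az":-0.075,"jaw":85},{"tx":177,"ty":-390,"tz":161,"ax":0.028,"ay":-0.528,"az":-0.075,"jaw":85},{"tx":177,"ty":-390,"tz":161,"ax":0.028,"ay":-0.528,"az":-0.075,"jaw":85}]'
python3 -m inch '[{"tx":0,"ty":0,"tz":0,"ax":0,"ay":0,"az":0,"jaw":85},{"tx":0,"ty":0,"tz":0,"ax":0,"ay":0,"az":0,"jaw":85}]'
python3 - <<'E'
from h import *
c=snap('wrist','w14');P=cloud(c)
m=((abs(P[...,2]-.124)<.006)&(P[...,0]>0.45)&(P[...,0]<0.65)&(P[...,1]>.1)&(P[...,1]<.28)).astype(np.uint8)
n,l,st,ce=cv2.connectedComponentsWithStats(m)
for i in range(1,n):
    if st[i,4]>100: 
        Q=P[l==i]; print(st[i],cv2.minAreaRect((Q[:,:2]*1000).astype(np.float32)),np.median(Q[:,2]).round(4))
print(pose()[0]); goto([0.577,0.187,0.079],yawtool(0.0749))
E
```

```text
clock: 17.5
tcp_pos: [0.5754, 0.1909, 0.2188]
tool_rot: [-0.003, 0.999, 0.04, -0.008]
wrist_force: [-0.1, -0.1, -0.6]
grip_width: 0.893
clock: 17.7
tcp_pos: [0.5754, 0.1891, 0.2263]
tool_rot: [-0.004, 0.999, 0.038, -0.003]
wrist_force: [0.2, -0.2, -0.2]
grip_width: 0.89
[ 231  174   66   30 1839] ((577.578125, 186.72605895996094), (24.40081024169922, 55.564125061035156), 3.237107992172241) 0.1233
[0.5755996  0.18895253 0.22721951]
t mm [  1.8   3.3 148.2] a [-0.0086  0.0036  0.0017]
```

View pics/w14.png

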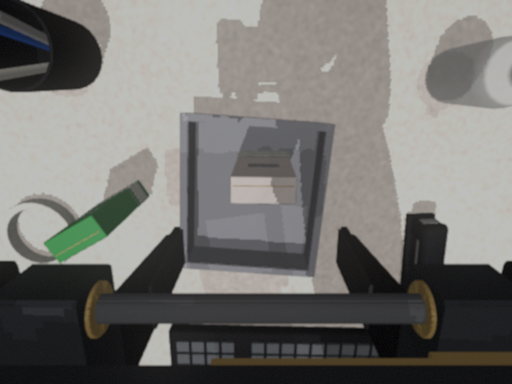

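```bash
python3 -m inch '[{"tx":1,"ty":3,"tz":25,"ax":-0.008,"ay":0.004,"az":0.008,"jaw":85},{"tx":2,"ty":3,"tz":55,"ax":-0.008,"ay":0.004,"az":0.008,"jaw":85},{"tx":2,"ty":3,"tz":85,"ax":-0.008,"ay":0.004,"az":0.008,"jaw":85},{"tx":2,"ty":3,"tz":110,"ax":-0.008,"ay":0.004,"az":0.008,"jaw":85},{"tx":2,"ty":3,"tz":130,"ax":-0.008,"ay":0.004,"az":0.008,"jaw":85},{"tx":2,"ty":3,"tz":143,"ax":-0.008,"ay":0.004,"az":0.008,"jaw":85},{"tx":2,"ty":3,"tz":148,"ax":-0.008,"ay":0.004,"az":0.008,"jaw":85},{"tx":2,"ty":3,"tz":148,"ax":-0.008,"ay":0.004,"az":0.008,"jaw":85}]' 20
python3 - <<'E'
from h import *
goto([0.577,0.187,0.079],yawtool(0.07)); print(pose()[2]['wrist_force'])
c=snap('wrist','w15')
E
```

```text
clock: 18.55
tcp_pos: [0.5775, 0.1874, 0.0789]
tool_rot: [-0.0, 0.999, 0.034, -0.0]
wrist_force: [-0.2, 0.8, -0.5]
grip_width: 0.895
t mm [-0.5  0.4 -0.1] a [-0.0006  0.0002 -0.0016]
[-0.17085472  0.78056472 -0.48054999]
```

View pics/w15.png

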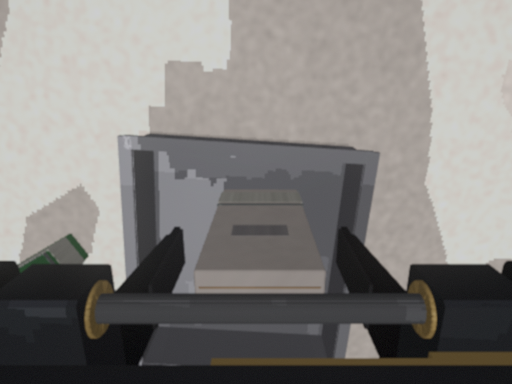

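The second white carton is centred between the fingers at wrist (261,245). I'll close and lift.

```bash
python3 -m inch '[{"tx":0,"ty":0,"tz":0,"ax":0,"ay":0,"az":0,"jaw":45},{"tx":0,"ty":0,"tz":0,"ax":0,"ay":0,"az":0,"jaw":45},{"tx":0,"ty":0,"tz":0,"ax":0,"ay":0,"az":0,"jaw":45},{"tx":0,"ty":0,"tz":0,"ax":0,"ay":0,"az":0,"jaw":45},{"tx":0,"ty":0,"tz":0,"ax":0,"ay":0,"az":0,"jaw":45},{"tx":0,"ty":0,"tz":-5,"ax":0,"ay":0,"az":0,"jaw":45},{"tx":0,"ty":0,"tz":-20,"ax":0,"ay":0,"az":0,"jaw":45},{"tx":0,"ty":0,"tz":-50,"ax":0,"ay":0,"az":0,"jaw":45},{"tx":0,"ty":0,"tz":-90,"ax":0,"ay":0,"az":0,"jaw":45},{"tx":0,"ty":0,"tz":-130,"ax":0,"ay":0,"az":0,"jaw":45},{"tx":0,"ty":0,"tz":-170,"ax":0,"ay":0,"az":0,"jaw":45},{"tx":0,"ty":0,"tz":-200,"ax":0,"ay":0,"az":0,"jaw":45}]' 20
python3 - <<'E'
from h import *
print(pose()[2]['wrist_force'],pose()[2]['grip_width'],pose()[0])
gt(0.068,0,0.25)
E
```

```text
clock: 19.8
tcp_pos: [0.5782, 0.1877, 0.2833]
tool_rot: [-0.001, 0.999, 0.034, 0.002]
wrist_force: [0.2, 0.6, -0.6]
grip_width: 0.588
[ 0.24870903  0.59980624 -0.59074598] 0.5877898026111062 [0.57821675 0.18766667 0.28325001]
t mm [-238.7  372.1  -12.9] a [-0.0193  0.5195  0.0669]
```

```bash
python3 -m inch '[{"tx":-25,"ty":35,"tz":-12,"ax":-0.003,"ay":0.07,"az":0.01,"jaw":45},{"tx":-50,"ty":75,"tz":-20,"ax":-0.005,"ay":0.14,"az":0.02,"jaw":45},{"tx":-75,"ty":115,"tz":-25,"ax":-0.008,"ay":0.21,"az":0.03,"jaw":45},{"tx":-100,"ty":150,"tz":-25,"ax":-0.01,"ay":0.28,"az":0.04,"jaw":45},{"tx":-125,"ty":190,"tz":-25,"ax":-0.013,"ay":0.35,"az":0.05,"jaw":45},{"tx":-150,"ty":230,"tz":-25,"ax":-0.016,"ay":0.42,"az":0.06,"jaw":45},{"tx":-175,"ty":270,"tz":-22,"ax":-0.019,"ay":0.48,"az":0.067,"jaw":45},{"tx":-200,"ty":305,"tz":-20,"ax":-0.019,"ay":0.52,"az":0.067,"jaw":45},{"tx":-220,"ty":340,"tz":-16,"ax":-0.019,"ay":0.52,"az":0.067,"jaw":45},{"tx":-235,"ty":365,"tz":-13,"ax":-0.019,"ay":0.52,"az":0.067,"jaw":45},{"tx":-239,"ty":372,"tz":-13,"ax":-0.019,"ay":0.52,"az":0.067,"jaw":45},{"tx":-239,"ty":372,"tz":-13,"ax":-0.019,"ay":0.52,"az":0.067,"jaw":45}]' 20
python3 -m inch '[{"tx":0,"ty":0,"tz":0,"ax":0,"ay":0,"az":0,"jaw":45},{"tx":0,"ty":0,"tz":0,"ax":0,"ay":0,"az":0,"jaw":45},{"tx":0,"ty":0,"tz":0,"ax":0,"ay":0,"az":0,"jaw":45}]'
python3 - <<'E'
from h import *
where(); gt(0.068,0,0.085)
c=snap('wrist','w16')
X=cloud(c)@TR-OT
for v in range(90,300,10): print(v,(X[v,258]*1000).round(1))
E
```

```text
clock: 21.0
tcp_pos: [0.3643, -0.2008, 0.2921]
tool_rot: [0.001, 0.966, -0.001, 0.257]
wrist_force: [0.6, -0.2, -1.2]
grip_width: 0.59
clock: 21.3
tcp_pos: [0.3654, -0.1989, 0.2917]
tool_rot: [0.0, 0.966, 0.001, 0.257]
wrist_force: [0.3, -0.8, -0.9]
grip_width: 0.587
track mm [ 66.3   1.1 247.4] rot err [ 0.0007 -0.0038 -0.0029] F tool [-0.2  0.8  1. ] grip 0.587 clk 21.3
t mm [  2.3   1.2 162.4] a [-0.0007  0.0038  0.0029]
90 [147.4   3.3  38.7]
100 [137.    3.2  38.8]
110 [131.4   2.8 115. ]
120 [123.    2.7 116.1]
130 [104.5   3.2  36.4]
140 [101.2   2.9  88.2]
150 [75.6  3.4  1.3]
160 [62.5  3.4 -0.5]
170 [49.7  3.4 -0.1]
180 [48.8  3.1 44.3]
190 [ 77.2   2.3 175.8]
200 [ 77.4   2.2 199.4]
210 [ 77.4   2.1 218.8]
220 [ 77.2   2.  234.9]
230 [ 77.8   1.9 250.5]
240 [ 77.6   1.8 262.4]
250 [ 77.7   1.7 273.3]
260 [ 77.3   1.7 282.1]
270 [ 77.4   1.6 290.9]
280 [ 73.7   1.6 292.6]
290 [ 68.4   1.6 292. ]
```

View pics/w16.png

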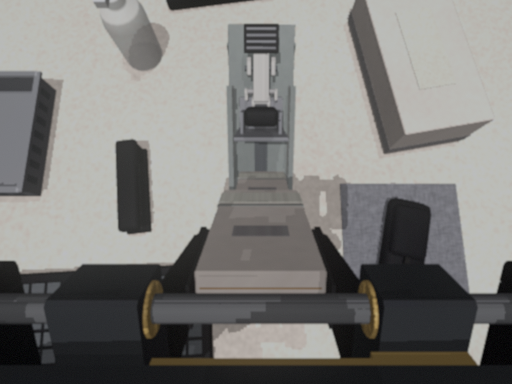

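```bash
python3 -m inch '[{"tx":2,"ty":1.2,"tz":15,"ax":-0.001,"ay":0.004,"az":0.003,"jaw":45},{"tx":2,"ty":1.2,"tz":40,"ax":-0.001,"ay":0.004,"az":0.003,"jaw":45},{"tx":2,"ty":1.2,"tz":60,"ax":-0.001,"ay":0.004,"az":0.003,"jaw":45},{"tx":2,"ty":1.2,"tz":75,"ax":-0.001,"ay":0.004,"az":0.003,"jaw":45},{"tx":2,"ty":1.2,"tz":90,"ax":-0.001,"ay":0.004,"az":0.003,"jaw":45},{"tx":2,"ty":1.2,"tz":105,"ax":-0.001,"ay":0.004,"az":0.003,"jaw":45},{"tx":2,"ty":1.2,"tz":120,"ax":-0.001,"ay":0.004,"az":0.003,"jaw":45},{"tx":2,"ty":1.2,"tz":133,"ax":-0.001,"ay":0.004,"az":0.003,"jaw":45},{"tx":2,"ty":1.2,"tz":145,"ax":-0.001,"ay":0.004,"az":0.003,"jaw":45},{"tx":2,"ty":1.2,"tz":155,"ax":-0.001,"ay":0.004,"az":0.003,"jaw":45},{"tx":2,"ty":1.2,"tz":162,"ax":-0.001,"ay":0.004,"az":0.003,"jaw":45},{"tx":2,"ty":1.2,"tz":163,"ax":-0.001,"ay":0.004,"az":0.003,"jaw":45}]' 20
python3 - <<'E'
from h import *
where(); gt(0.0645,0,0.076)
c=snap('wrist','w17')
X=cloud(c)@TR-OT
for v in range(90,300,10): print(v,(X[v,258]*1000).round(1))
E
```

```text
clock: 22.55
tcp_pos: [0.4475, -0.2006, 0.1499]
tool_rot: [-0.0, 0.966, -0.001, 0.258]
wrist_force: [0.1, -0.1, -1.6]
grip_width: 0.583
track mm [66.5 -0.6 83.6] rot err [-0.0001 -0.0013  0.0024] F tool [-0.7  0.1  1.5] grip 0.583 clk 22.55
t mm [-2.  -0.6  7.6] a [ 0.0001  0.0013 -0.0024]
90 [149.3  -0.   39.3]
100 [143.4  -0.   38.4]
110 [137.5   0.   39.1]
120 [ 1.336e+02 -1.000e-01  6.270e+01]
130 [133.6  -0.4 108.4]
140 [130.3  -0.4 114.9]
150 [126.3  -0.4 115.7]
160 [122.   -0.3 115. ]
170 [104.8   0.   61. ]
180 [ 1.048e+02 -1.000e-01  8.320e+01]
190 [77.5  0.4 11.6]
200 [77.9  0.3 36.2]
210 [77.2  0.2 53.8]
220 [77.1  0.1 70.4]
230 [77.5  0.  85.7]
240 [77.3 -0.  97.6]
250 [ 7.730e+01 -1.000e-01  1.085e+02]
260 [ 7.690e+01 -1.000e-01  1.175e+02]
270 [ 77.8  -0.2 127.6]
280 [ 73.2  -0.2 127.9]
290 [ 68.5  -0.2 128.1]
```

View pics/w17.png

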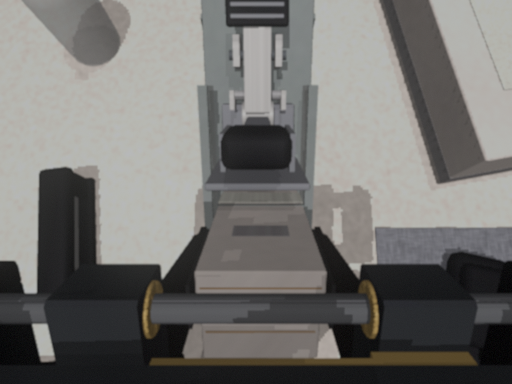

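```bash
python3 -m inch '[{"tx":-1,"ty":-0.6,"tz":2,"ax":0,"ay":0.001,"az":-0.002,"jaw":45},{"tx":-2,"ty":-0.6,"tz":4,"ax":0,"ay":0.001,"az":-0.002,"jaw":45},{"tx":-2.8,"ty":-0.6,"tz":6,"ax":0,"ay":0.001,"az":-0.002,"jaw":45},{"tx":-2.8,"ty":-0.6,"tz":7,"ax":0,"ay":0.001,"az":-0.002,"jaw":45},{"tx":-2.8,"ty":-0.6,"tz":7.8,"ax":0,"ay":0.001,"az":-0.002,"jaw":45},{"tx":-2.8,"ty":-0.6,"tz":7.8,"ax":0,"ay":0.001,"az":-0.002,"jaw":45}]' 20
python3 - <<'E'
from h import *
where()
c=snap('wrist','w18')
X=cloud(c)@TR-OT
for v in range(170,300,10): print(v,(X[v,258]*1000).round(1))
E
```

```text
clock: 23.2
tcp_pos: [0.4489, -0.2008, 0.1427]
tool_rot: [0.001, 0.966, -0.001, 0.259]
wrist_force: [-0.8, -0.5, -1.0]
grip_width: 0.588
track mm [64.1 -0.8 76.7] rot err [-0.0016  0.001   0.0008] F tool [-1.2  0.5  0.5] grip 0.588 clk 23.2
170 [ 1.046e+02 -1.000e-01  6.300e+01]
180 [104.6  -0.2  84.3]
190 [75.5  0.2  5.3]
200 [75.9  0.1 30. ]
210 [75.3  0.1 47.8]
220 [75.5 -0.  65.1]
230 [76.  -0.1 80.6]
240 [75.  -0.1 90.9]
250 [ 75.   -0.2 101.9]
260 [ 74.9  -0.2 111.2]
270 [ 74.7  -0.2 119.6]
280 [ 70.9  -0.2 121.2]
290 [ 66.   -0.2 121.2]
```

```bash
python3 -m inch '[{"tx":-0.7,"ty":0,"tz":0.5,"ax":0,"ay":0,"az":0,"jaw":45},{"tx":-1,"ty":0,"tz":1,"ax":0,"ay":0,"az":0,"jaw":45},{"tx":-1,"ty":0,"tz":1.2,"ax":0,"ay":0,"az":0,"jaw":45},{"tx":-1,"ty":0,"tz":1.2,"ax":0,"ay":0,"az":0,"jaw":45}]' 20
python3 -c "
from h import *
where()"
python3 -m inch '[{"tx":0,"ty":0,"tz":0,"ax":0,"ay":0,"az":0,"jaw":60},{"tx":0,"ty":0,"tz":0,"ax":0,"ay":0,"az":0,"jaw":62},{"tx":0,"ty":0,"tz":0,"ax":0,"ay":0,"az":0,"jaw":70},{"tx":0,"ty":0,"tz":0,"ax":0,"ay":0,"az":0,"jaw":75},{"tx":0,"ty":0,"tz":0,"ax":0,"ay":0,"az":0,"jaw":75},{"tx":0,"ty":0,"tz":-20,"ax":0,"ay":0,"az":0,"jaw":75},{"tx":0,"ty":0,"tz":-50,"ax":0,"ay":0,"az":0,"jaw":75},{"tx":0,"ty":0,"tz":-90,"ax":0,"ay":0,"az":0,"jaw":75},{"tx":0,"ty":0,"tz":-130,"ax":0,"ay":0,"az":0,"jaw":75},{"tx":0,"ty":0,"tz":-150,"ax":0,"ay":0,"az":0,"jaw":75},{"tx":0,"ty":0,"tz":-150,"ax":0,"ay":0,"az":0,"jaw":75}]'
python3 - <<'E'
from h import *
where()
c=snap('wrist','w19')
X=cloud(c)@TR-OT
for v in range(120,290,8): print(v,(X[v,258]*1000).round(1))
E
```

```text
clock: 23.65
tcp_pos: [0.4486, -0.2007, 0.1412]
tool_rot: [0.001, 0.966, -0.001, 0.259]
wrist_force: [-0.6, -0.1, -1.4]
grip_width: 0.586
track mm [63.2 -0.7 75.5] rot err [-0.0016  0.001   0.0007] F tool [-1.2  0.1  1. ] grip 0.586 clk 23.65
clock: 24.75
tcp_pos: [0.3738, -0.2019, 0.2754]
tool_rot: [0.004, 0.965, -0.001, 0.262]
wrist_force: [-0.3, -0.0, 0.2]
grip_width: 0.788
track mm [ 65.4  -1.9 229.1] rot err [-0.0077  0.006  -0.0007] F tool [-0.2  0.  -0.4] grip 0.788 clk 24.75
120 [124.9  -1.5 116. ]
128 [117.9  -1.5 111.7]
136 [104.7  -1.6  61.6]
144 [100.4  -1.5  86.1]
152 [77.7 -1.7  0.3]
160 [73.9 -1.6 29.8]
168 [73.4 -1.5 67.6]
176 [73.1 -1.4 99.4]
184 [ 71.5  -1.4 121.1]
192 [ 64.   -1.4 119.8]
200 [ 57.1  -1.4 120.9]
208 [ 48.8  -1.4 118.2]
216 [ 41.9  -1.3 119.9]
224 [ 33.9  -1.3 119.2]
232 [ 26.7  -1.3 120.3]
240 [ 18.3  -1.3 119. ]
248 [ 10.8  -1.3 120.2]
256 [  2.7  -1.3 120.1]
264 [-76.1  -1.4  -7.6]
272 [-84.5  -1.4  -1.2]
280 [-94.8  -1.4   1.8]
288 [-103.4   -1.4    7.6]
```

View pics/w19.png

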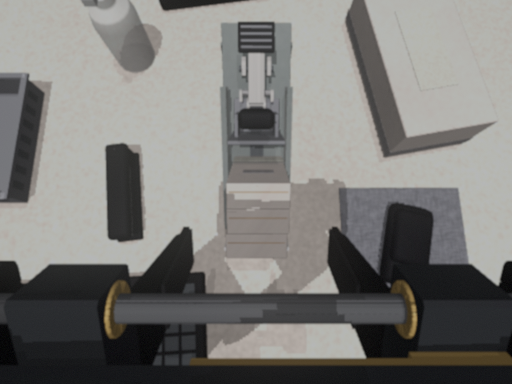

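Run:
```python
from h import *
gt(0.198,0,0.20);gt(0.198,0,0.06)
```

```text
t mm [134.   -1.4  27.2] a [ 0.0047 -0.0032 -0.0004]
t mm [133.6  -2.1 167.2] a [ 0.0047 -0.0032 -0.0004]
```

```bash
python3 -m inch '[{"tx":35,"ty":0,"tz":0,"ax":0.005,"ay":-0.003,"az":0,"jaw":40},{"tx":75,"ty":-2,"tz":0,"ax":0.005,"ay":-0.003,"az":0,"jaw":0},{"tx":115,"ty":-2,"tz":15,"ax":0.005,"ay":-0.003,"az":0,"jaw":0},{"tx":134,"ty":-2,"tz":40,"ax":0.005,"ay":-0.003,"az":0,"jaw":0},{"tx":134,"ty":-2,"tz":70,"ax":0.005,"ay":-0.003,"az":0,"jaw":0},{"tx":134,"ty":-2,"tz":100,"ax":0.005,"ay":-0.003,"az":0,"jaw":0},{"tx":134,"ty":-2,"tz":130,"ax":0.005,"ay":-0.003,"az":0,"jaw":0},{"tx":134,"ty":-2,"tz":150,"ax":0.005,"ay":-0.003,"az":0,"jaw":0},{"tx":134,"ty":-2,"tz":162,"ax":0.005,"ay":-0.003,"az":0,"jaw":0},{"tx":134,"ty":-2,"tz":167,"ax":0.005,"ay":-0.003,"az":0,"jaw":0},{"tx":134,"ty":-2,"tz":167,"ax":0.005,"ay":-0.003,"az":0,"jaw":0}]'
python3 - <<'E'
from h import *
where(); gt(0.198,0,0.035); snap('wrist','w20'); snap('scene','s20'); crop("s20",160,80,280,210,5,"cs20")
E
```

```text
clock: 25.9
tcp_pos: [0.573, -0.1984, 0.1923]
tool_rot: [-0.002, 0.966, 0.0, 0.257]
wrist_force: [0.1, 0.6, -0.1]
grip_width: 0.006
track mm [196.3   1.6  57.5] rot err [ 0.0046 -0.0038  0.0008] F tool [ 0.1 -0.6  0.1] grip 0.006 clk 25.9
t mm [ 1.8  1.7 22.5] a [-0.0046  0.0038 -0.0008]
```

View pics/w20.png

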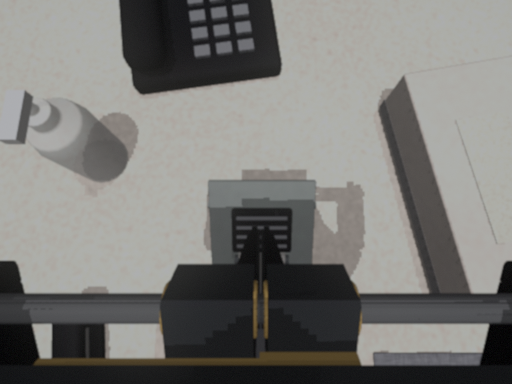

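View pics/cs20.png

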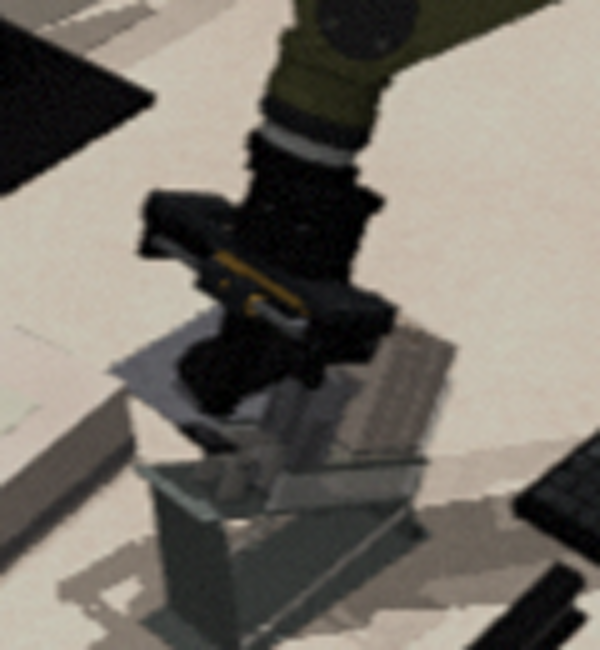

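The tip is over the pad at wrist (262,230). I'll press slowly, about 22 mm.

```bash
python3 -m inch '[{"tx":2,"ty":1.5,"tz":5,"ax":-0.005,"ay":0.004,"az":0,"jaw":0},{"tx":2,"ty":1.5,"tz":10,"ax":-0.005,"ay":0.004,"az":0,"jaw":0},{"tx":2,"ty":1.5,"tz":13,"ax":-0.005,"ay":0.004,"az":0,"jaw":0},{"tx":2,"ty":1.5,"tz":15,"ax":-0.005,"ay":0.004,"az":0,"jaw":0},{"tx":2,"ty":1.5,"tz":17,"ax":-0.005,"ay":0.004,"az":0,"jaw":0},{"tx":2,"ty":1.5,"tz":18.5,"ax":-0.005,"ay":0.004,"az":0,"jaw":0},{"tx":2,"ty":1.5,"tz":20,"ax":-0.005,"ay":0.004,"az":0,"jaw":0},{"tx":2,"ty":1.5,"tz":20,"ax":-0.005,"ay":0.004,"az":0,"jaw":0}]'
python3 - <<'E'
from h import *
where()
E
```

```text
clock: 26.8
tcp_pos: [0.5862, -0.2005, 0.1795]
tool_rot: [0.001, 0.965, -0.001, 0.262]
wrist_force: [0.5, 3.0, 5.1]
grip_width: 0.004
track mm [201.4  -0.5  39.9] rot err [-0.0023  0.0058  0.0007] F tool [ 3.  -3.  -4.1] grip 0.004 clk 26.8
```

```bash
python3 -m inch '[{"tx":0,"ty":0,"tz":1.5,"ax":0,"ay":0,"az":0,"jaw":0},{"tx":0,"ty":0,"tz":3,"ax":0,"ay":0,"az":0,"jaw":0},{"tx":0,"ty":0,"tz":3,"ax":0,"ay":0,"az":0,"jaw":0}]'
python3 - <<'E'
from h import *
where()
E
```

```text
clock: 27.1
tcp_pos: [0.5884, -0.2006, 0.1781]
tool_rot: [0.001, 0.965, -0.001, 0.263]
wrist_force: [-1.0, 3.1, 7.3]
grip_width: 0.006
track mm [202.6  -0.6  37.6] rot err [-0.0027  0.0077  0.0006] F tool [ 2.8 -3.1 -6.8] grip 0.006 clk 27.1
```

```bash
python3 -m inch '[{"tx":-1,"ty":0,"tz":1,"ax":0,"ay":0,"az":0,"jaw":0},{"tx":-2,"ty":0,"tz":2.5,"ax":0,"ay":0,"az":0,"jaw":0},{"tx":-2,"ty":0,"tz":2.5,"ax":0,"ay":0,"az":0,"jaw":0}]'
python3 - <<'E'
from h import *
where();snap('scene','s21'); crop("s21",160,80,280,210,5,"cs21")
E
```

```text
clock: 27.4
tcp_pos: [0.5893, -0.2008, 0.1774]
tool_rot: [0.002, 0.964, -0.001, 0.265]
wrist_force: [1.0, 4.1, 12.1]
grip_width: 0.008
track mm [203.1  -0.8  36.5] rot err [-0.0033  0.012   0.0007] F tool [ 7.  -4.  -9.9] grip 0.008 clk 27.4
```

View pics/cs21.png

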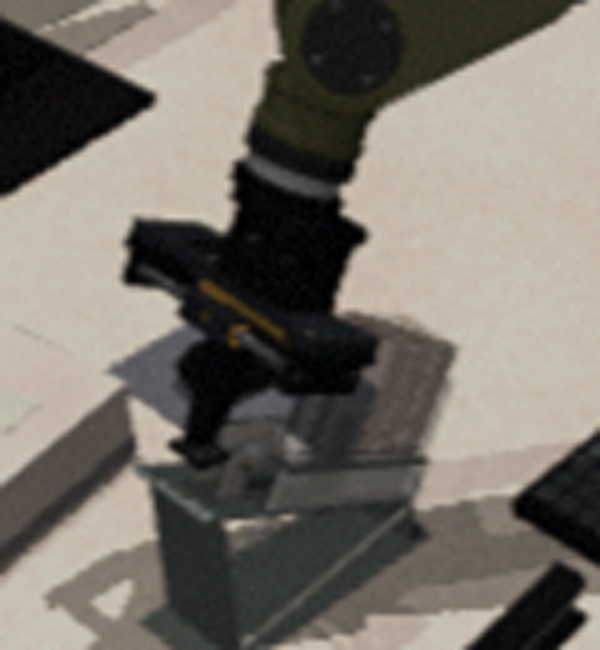

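```bash
python3 -m inch '[{"tx":0,"ty":0,"tz":-5,"ax":0,"ay":0,"az":0,"jaw":0},{"tx":0,"ty":0,"tz":-12,"ax":0,"ay":0,"az":0,"jaw":0},{"tx":0,"ty":0,"tz":-12,"ax":0,"ay":0,"az":0,"jaw":0},{"tx":0,"ty":0,"tz":-12,"ax":0,"ay":0,"az":0,"jaw":0},{"tx":0,"ty":0,"tz":-12,"ax":0,"ay":0,"az":0,"jaw":0}]'
python3 - <<'E'
from h import *
where();c=snap('wrist','w22')
crop('w22',190,150,340,290,5,'cw22')
X=cloud(c)@TR-OT
for v in range(190,262,6): print(v,(X[v,240]*1000).round(1),(X[v,262]*1000).round(1),(X[v,284]*1000).round(1))
E
```

```text
clock: 27.95
tcp_pos: [0.5794, -0.2001, 0.1808]
tool_rot: [0.0, 0.966, -0.001, 0.259]
wrist_force: [0.3, 0.7, -0.2]
grip_width: 0.004
track mm [ 1.962e+02 -1.000e-01  4.440e+01] rot err [-0.0011  0.0006  0.0011] F tool [ 0.1 -0.7  0.3] grip 0.004 clk 27.95
190 [215.8  12.6   0.5] [215.5  -1.9  -0.5] [215.7 -16.5   0.3]
196 [211.9  12.7   1.2] [ 2.114e+02 -1.900e+00 -2.000e-01] [211.3 -16.6  -0.4]
202 [207.   12.9  -0.8] [207.2  -1.9  -0.3] [ 2.072e+02 -1.670e+01 -1.000e-01]
208 [202.4  13.   -1.6] [202.7  -1.9  -0.8] [203.1 -16.7   0.5]
214 [198.3  13.   -0.9] [198.4  -1.9  -0.7] [198.5 -16.8  -0.2]
220 [211.2  10.4  42. ] [210.8  -1.6  41. ] [211.  -13.7  41.5]
226 [208.1  10.4  43.1] [207.8  -1.6  42.4] [207.3 -13.8  41.3]
232 [203.9  10.6  41.5] [207.1  -1.6  48.8] [204.1 -13.8  42.1]
238 [200.4  10.6  41.9] [207.3  -1.5  56.6] [199.9 -14.   40.9]
244 [196.5  10.7  41.3] [206.9  -1.5  62.7] [196.7 -14.   42. ]
250 [192.7  10.8  41.3] [206.8  -1.4  69. ] [193.2 -14.   42.4]
256 [207.9   8.5  76.9] [207.1  -1.4  75.5] [189.7 -14.   42.8]
```

View pics/cw22.png

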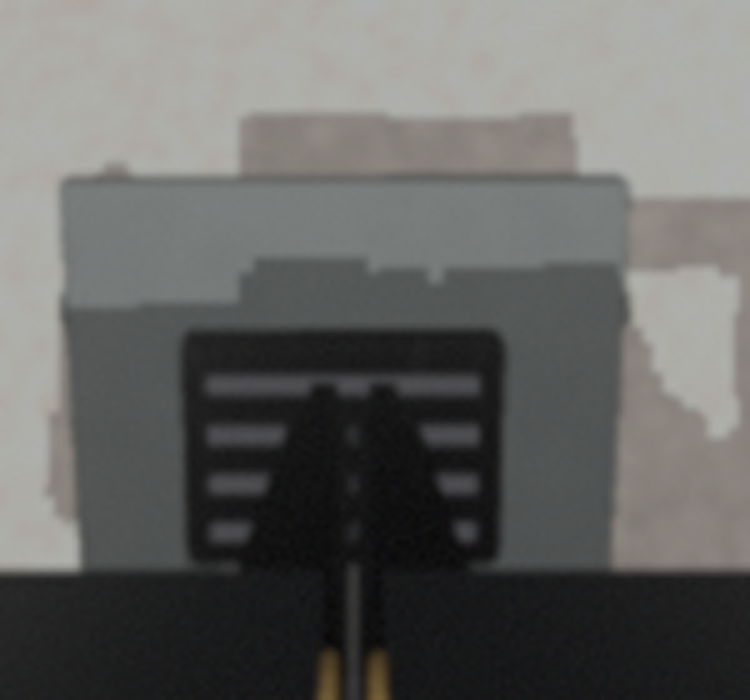

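```bash
python3 -m inch '[{"tx":0,"ty":0,"tz":-20,"ax":0,"ay":0,"az":0,"jaw":0},{"tx":-20,"ty":0,"tz":-60,"ax":0,"ay":0,"az":0,"jaw":0},{"tx":-50,"ty":0,"tz":-100,"ax":0,"ay":0,"az":0,"jaw":0},{"tx":-80,"ty":0,"tz":-140,"ax":0,"ay":0,"az":0,"jaw":0},{"tx":-100,"ty":0,"tz":-160,"ax":0,"ay":0,"az":0,"jaw":0},{"tx":-100,"ty":0,"tz":-160,"ax":0,"ay":0,"az":0,"jaw":0},{"tx":-100,"ty":0,"tz":-160,"ax":0,"ay":0,"az":0,"jaw":0}]'
python3 - <<'E'
from h import *
where();c=snap('wrist','w23')
X=cloud(c)@TR-OT
for v in range(60,270,7): print(v,(X[v,258]*1000).round(1))
E
```

```text
clock: 28.7
tcp_pos: [0.4129, -0.2003, 0.2702]
tool_rot: [0.001, 0.966, -0.001, 0.26]
wrist_force: [0.2, -0.2, 1.0]
grip_width: 0.005
track mm [ 96.7  -0.3 205. ] rot err [-0.0029  0.0027  0.0015] F tool [ 0.7  0.2 -0.8] grip 0.005 clk 28.7
60 [205.7   0.5  43.6]
67 [199.7   0.5  42.1]
74 [193.6   0.5  41.2]
81 [187.4   0.5  42.2]
88 [181.1   0.6  38.2]
95 [174.7   0.6  39.4]
102 [168.2   0.6  39.2]
109 [161.7   0.6  39.5]
116 [155.    0.7  38.3]
123 [148.4   0.7  40. ]
130 [141.6   0.7  39.7]
137 [133.1   0.8  27.7]
144 [126.9   0.8  34.1]
151 [118.5   0.8  26.9]
158 [111.9   0.8  30.8]
165 [105.6   0.9  36. ]
172 [105.5   0.8  65.9]
179 [105.7   0.7  92.3]
186 [105.3   0.6 112.8]
193 [100.3   0.7 115.8]
200 [ 94.2   0.7 115.4]
207 [76.9  0.8 83.6]
214 [72.8  0.8 90.8]
221 [ 72.9   0.8 107.8]
228 [107.5   0.4 203.9]
235 [107.8   0.4 213.6]
242 [107.1   0.3 220.5]
249 [107.3   0.3 228.7]
256 [107.2   0.3 235.5]
263 [107.4   0.3 242.4]
```

View pics/w23.png

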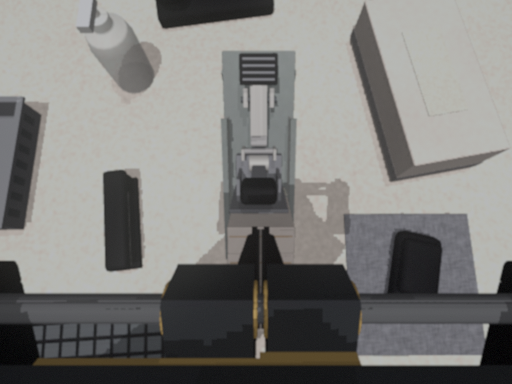

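The pusher released: its grip back face went from 133 to 105.5 mm, which puts the pusher face at about 72.5 mm. I'll move the arm clear and check the row.

```bash
python3 -m inch '[{"tx":-20,"ty":0,"tz":-40,"ax":0,"ay":0,"az":0,"jaw":0},{"tx":-40,"ty":0,"tz":-75,"ax":0,"ay":0,"az":0,"jaw":0},{"tx":-50,"ty":0,"tz":-90,"ax":0,"ay":0,"az":0,"jaw":0},{"tx":-50,"ty":0,"tz":-90,"ax":0,"ay":0,"az":0,"jaw":0},{"tx":-50,"ty":0,"tz":-90,"ax":0,"ay":0,"az":0,"jaw":0}]'
python3 - <<'E'
from h import *
where();c=snap('wrist','w24')
X=cloud(c)@TR-OT
m=(abs(X[...,2]-.12)<.006)&(X[...,0]>-.02)&(X[...,0]<.08)&(abs(X[...,1])<.04)
for x0 in (0,.024,.048):
    k=m&(X[...,0]>x0+.004)&(X[...,0]<x0+.021); Q=X[k]; print(k.sum(),np.percentile(Q[:,1],[1,99]).round(4),np.median(Q[:,2]).round(4),np.polyfit(Q[:,0],Q[:,2],1)[0].round(3))
for v in range(130,280,8): print(v,(X[v,258]*1000).round(1))
snap('scene','s24');snap('top','t24');crop("s24",100,60,400,350,2.6,"cs24")
E
```

```text
clock: 29.25
tcp_pos: [0.3252, -0.1999, 0.322]
tool_rot: [-0.0, 0.966, -0.001, 0.259]
wrist_force: [0.6, -0.4, -0.2]
grip_width: 0.003
track mm [4.660e+01 1.000e-01 2.938e+02] rot err [-0.0003  0.0013  0.0015] F tool [0.5 0.4 0.5] grip 0.003 clk 29.25
766 [-0.0272  0.0278] 0.1197 0.008
828 [-0.0288  0.0261] 0.1197 0.003
871 [-0.0294  0.0255] 0.1198 0.002
130 [77.8  2.2 13.9]
138 [76.8  1.9 81. ]
146 [ 72.8   1.7 111.9]
154 [ 65.7   1.7 119.5]
162 [ 57.4   1.7 119.8]
170 [ 48.4   1.8 118.1]
178 [ 40.4   1.8 120.5]
186 [ 31.4   1.8 119.7]
194 [ 22.7   1.8 120.2]
202 [ 13.6   1.9 120.1]
210 [  5.    1.9 121.5]
218 [-59.1   2.9 -17.1]
226 [-70.5   2.9 -12.8]
234 [ 57.6   0.7 300.8]
242 [ 57.2   0.7 309.6]
250 [ 57.9   0.6 319.8]
258 [ 57.5   0.6 326.7]
266 [ 58.    0.6 334.8]
274 [ 57.6   0.5 340.6]
```

View pics/w24.png

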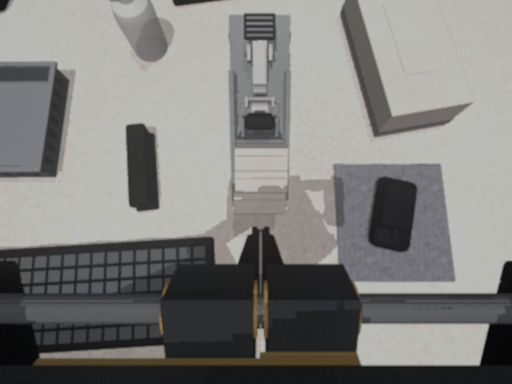

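View pics/cs24.png

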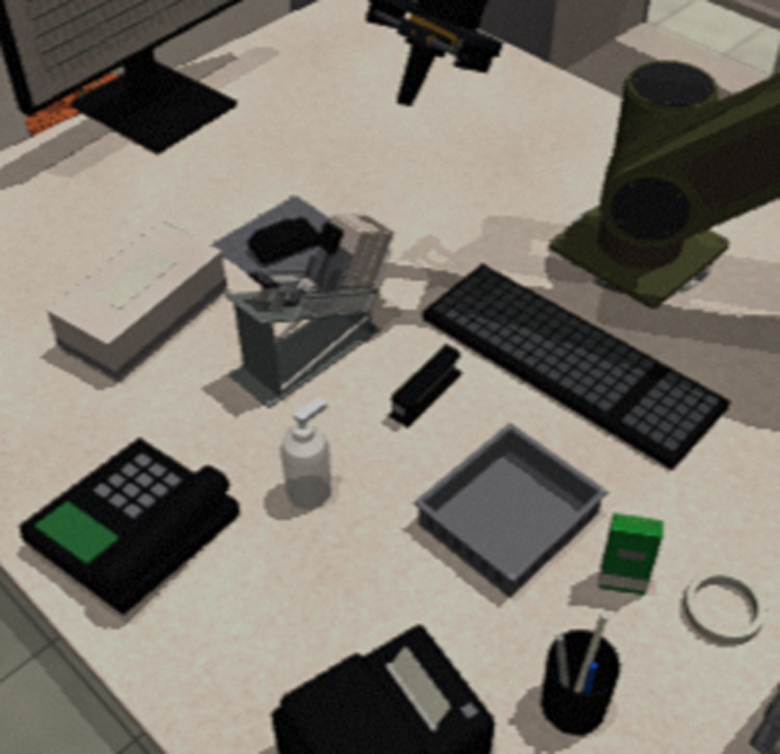

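View pics/t24.png

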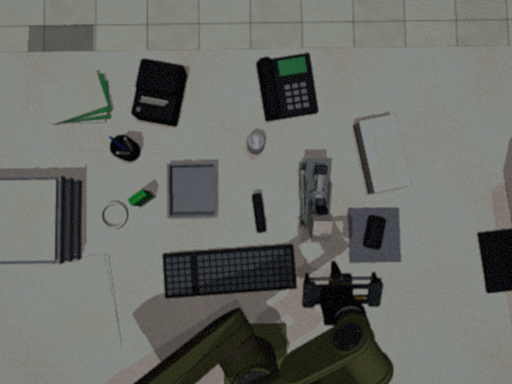

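The three cartons stand in a tight row (wrist 234–288 × 140–215). Their tops are level at about 120 mm and their y offsets are within 2 mm. The pad is back up at 42 mm, the basket is empty, the bystanders look unmoved, and the arm is clear, so I'm handing in.

```bash
python3 -c "
from station import robot
print(robot.close_job())"
```

```text
the job is handed in; nothing more can be done
None
```

The job is done and handed in at about 29 s of the 72 s. The interface reports no verdict, so the results below are my own last measurements.

I drew the pusher back until the catch held it and lowered both white cartons from the basket into the track behind the old one. Then I pressed the thumb pad, and the pusher closed on the row.

| Check | Measured | Required |
|---|---|---|
| Pusher face | about 72.5 mm | 68–77 mm |
| Carton tops above the floor | 119.7–119.8 mm (centres about 60 mm) | centres 54–66 mm |
| Sideways offset of the cartons | within 2 mm | within 8 mm |
| Tilt of the carton tops along the track | 0.008 or less | below 0.10 rad |
| Thumb pad height | about 42 mm, its rest height | catch back at rest |

By eye in the final pictures, nothing else on the desk had moved, and the arm was clear of everything.

- **Pad press:** the wrist force reached about 13 N, above the 3–8 N given, and the fingertip slid about 7 mm along the pad. The release did not show in the scene view while I was pressing. I only confirmed it after lifting off.
- **Pull:** the pull along the track reached about 14 N, close to the 15 N stated. A similar force acted square to the floor.

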